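# Fit the last large part to each of four boards and lay the hold-down bar

### The arm

A 6-joint arm with a two-finger parallel gripper is mounted at the origin on the work surface. World frame = base frame: x ahead of the robot, y to its left, z up, the work surface at z = 0. Lengths are in m, angles in rad, forces in N, time in s.
With the tool pointing down it reaches from about 0.3 to 0.775 m from the base axis. Payload 14.6 kg.
Tool frame: the origin (TCP) lies on the mounting face of the last link; the fingertips stand 199 mm ahead of it and the grasp point (between the pads) lies 180 mm ahead of it; z points along the fingers, y is the direction in which the jaws open and shut (so a half turn about z gives the same grasp; the last joint's range is limited). The gripper opens to 94 mm and grips with 3 to 60 N. Pads are 16 mm wide; open, the fingers measure 119 mm over their backs; the gripper's body (75 mm by 177 mm) begins 78 mm behind the grasp point.
Start: joints at [-1.168, 0.3, 1.521, -0, 1.321, -0.067], TCP at [0.249, -0.49, 0.405] pointing down, gripper open.
Joint ranges: [-3.03, 3.03], [-0.79, 2.21], [0.23, 2.52], [-1.04, 4.18], [0, 3.07], [-2.55, 2.55]. Speed limits (rad/s): [2.22, 2.22, 2.57, 3.14, 3.14, 3.14].

### API

Orientations are given as [roll, pitch, yaw] about the fixed x, y, z axes, in that order (R = Rz(yaw) Ry(pitch) Rx(roll)).
In Python, from station import sensors, vision, job gives the robot as it stands. The module is installed in compiled form; this text tells all that it offers.
- The arm moves only by the tool arm_command, never from a script. Its argument "plan" is one flat list of numbers, 5 for each row, row after row: the closure, from -1 (fully open) to 1 (shut), so that 0 is half open, then the shift along the world's x, y, z scaled (see below), then the turn about the world's z scaled (see below). A call has 1 to 20 rows; each row is the pose to reach, as a shift and turn from the pose commanded when the call began; what a row does not reach only later rows make up. The controller multiplies each number of a shift by 400 mm and each number of a turn by 120 degrees. A row lasts 1/10 s, in which the tool goes at most 50 mm and 8.59 degrees, less where a joint would pass 70% of its speed; a pose out of reach is approached as far as the arm can. A call with a number of a shift or a turn outside -1 to 1 is refused whole. A call with a gripper value outside its range is refused whole. The fingers move at their own pace and stop on an object; "newtons" is the grip in N (left out, the last holds). Time passes only in rows, so rows that repeat a pose let the fingers close. It gives the time, the measured TCP pose, the force and the opening at its end, in the units of the state.
- sensors.get_obs(): the state, without advancing time (a new reading comes with each control period).
- vision.camera(name): name is "scene" or "top" or "wrist"; returns the picture (420x560x3 uint8, blue, green, red); there is no depth.
- vision.camera_params(name): a dict with "intrinsics" (3x3 intrinsics, pixels), "rvec" (rotation vector, rad) and "tvec" (3), from world to camera coordinates, as OpenCV has them. Camera axes: x right, y down, z forward; pixel columns grow to the right and rows downward; lengths in m; the calibration is good to about 2 mm. The wrist camera is an equidistant fisheye: a pixel r from the principal point sees the ray r / f radians off the axis. A picture is of the moment at which its call begins: read the wrist's pose just before it. camera_params takes no time and is no camera call; for the wrist camera it gives the pose at the moment of the call.
- job.hand_in(): hands the job in, once; it reports no verdict.
Trained networks look in the newest picture that a camera, given by its name, has taken for a name from the list of things; names that differ only in an ending like _2 or _b are one class to them, and where a whole thing is asked for, a point or a joint stands for the part that bears it (a point fixed in the world has none). Each returns a list of dicts, best first, with "confidence" (0 to 1); they miss things now and then, are a little off and sometimes report something else, mostly with a low value. They report only what shows in the picture. A call takes as long as a camera call. They do not tell look-alikes from the thing itself.
- vision.search_frame(name, camera): "at" ([row, column] in pixels, amid what is visible of it).
- vision.silhouettes(name, camera): "mask" (420x560 bool, what is visible of it) and "at" ([row, column] in pixels, amid what is visible of it).
- vision.pinpoint(name, camera): "at" ([row, column] in pixels: a listed point, or the origin of a listed thing).
The state is a dict: "time_s": time; "qpos": joint angles; "joint_vel": joint speeds; "tau": joint torques, N m; "ee_pos": TCP position; "eef_rot": TCP orientation; "force": force on the tool from outside, world axes, zero at the start; "moment": the same for the moment, N m; "grip_width": finger opening in m.
Only numpy, scipy, OpenCV 4.12 (cv2) and the standard library are available. Lean on these libraries where they do the work, as an engineer would, in place of code of your own. Each camera call takes 0.05 s, during which the arm holds its last target.

### The job

Four small circuit boards lie in their solder carriers, each still lacking its one large part: set the choke, the film capacitor, the heat sink and the power resistor each on the board with its printed outline, flat on the board between the guides and square with the outline. When the resistor is in, lay the red hold-down bar over it so that both lugs drop into the notches of that carrier. Set the parts down rather than dropping them, do not knock over the flux bottle, and leave everything released and at rest.

Things in the scene. Friction and masses are not known exactly. Their poses are not given: they have to be found in the camera images.
- choke_mid (a point): Drum choke: upright round part, copper winding between two dark grey ferrite flanges, diameter 40 mm, 30 mm high, about 110 g. Point at its centre, half-way up (15 mm above its underside); z up. Any turn about z is right.
- cap_mid (a point): Film capacitor: plain yellow box, 42 mm (x) by 20 mm (y), 32 mm high, about 40 g, no polarity. Point at its centre, half-way up (16 mm); z up.
- sink_mid (a point): Heat sink: bare aluminium, square, 45 x 45 mm, 28 mm high, upright fins running along x; about 75 g. Point at its centre, half-way up (14 mm); z up. Any of the four quarter turns is right.
- resistor_mid (a point): Power resistor: off-white ceramic block lying flat, 60 mm (x) by 14 mm (y), 14 mm high, about 35 g, no polarity. Point at its centre, half-way up (7 mm); z up.
- bar_mid (a point): Hold-down bar: red, 99 mm long (x), 14 mm wide, 32 mm high, about 70 g, same both ways round. Stands on two steel lugs, centred 45.5 mm either side of the middle, 8 (x) x 14 mm, 8 mm deep, tips narrowed to 5 x 10; above them the bar, 8 mm thick, then on its middle a grip rib 40 mm long, 14 wide, 16 high. Point: centre, half-way up (16 mm above the lugs' tips); z up.
- choke_outline (a point): Printed outline for the choke on a green circuit board: white circle, 40 mm across, two gold lands inside. Board fixed in a black carrier, 124 (x) x 90 mm, board surface 12 mm above the bench. Point: outline's centre, on the board; z up. Guides 8 mm high stand round its two x ends, with about 5 mm of play; the middle of both y sides is open for fingers (33 mm).
- cap_outline (a point): Printed outline for the film capacitor on a green circuit board: white rectangle 42 mm (x) by 20 mm (y) with gold lands at its ends. Board fixed in a black carrier, 124 (x) x 90 mm, board surface 12 mm above the bench. Point: outline's centre, on the board; z up. Guides 8 mm high stand round its two x ends and corners, opening 52 (x) x 30 mm; the middle of both y sides is open for fingers (36 mm).
- sink_outline (a point): Printed outline for the heat sink on a green circuit board: white 45 mm square filled by a grey thermal pad. Board fixed in a black carrier, 124 (x) x 90 mm, board surface 12 mm above the bench. Point: outline's centre, on the board; z up. Guides 8 mm high stand round its two x ends and corners, opening 55 x 55 mm; the middle of both y sides is open for fingers (39 mm).
- resistor_outline (a point): Outline for the resistor: white 60 (x) x 14 mm on green board, 12 mm above bench, in fixed black carrier 124 x 90 mm. Point: its centre, on the board; z up. At each x end a block 15 mm high (inner face at 35 mm), with 8 mm high corners 24 mm apart in y; y sides open. Notches in the blocks' tops: 13 (x) x 20 mm, centred at x = +-45.5 mm, 15 mm deep. Bar home: centre 23 mm above this point.
- flux_mid (a point): Small amber flux bottle standing among the boards, diameter 28 mm, 60 mm high; a bystander that must stay standing. Point half-way up; z up.
Not all that is in view belongs to the job. What is shaped like the part that bears resistor_outline but blue or pink is not meant.

How it is judged:
By the outcome, as a careful person would: the job done as asked, in the order asked, and still so for the second after the job is handed in, with the robot touching nothing.
It also fails if it takes over 102 s, if anything falls off the work surface, if the arm or the gripper's body presses on something with over 40 N, if the wrist force passes 120 N, or if a joint passes its speed limit or range.

## Working session

There is one attempt and no reset: what is moved stays moved. The work goes in short steps, Python scripts to look and compute and a tool call to move; the robot and the scene stay as the last step left them, time stands still between calls to the robot, and variables do not carry over. Pictures are saved under pics/ and viewed, and the job is handed in when it is done.

Besides the shell and the picture viewer there is one more tool, called after "Emit:" as a command line: name --argument value ..., lists and objects as JSON in quotes. arm_command: Moves the arm, as the interface text tells. Its arguments: {"type":"object","properties":{"plan":{"type":"array"},"newtons":{"type":"number"}},"required":["plan"]}

```bash
mkdir -p pics
python3 - <<'E'
from station import sensors, vision
import cv2
o=sensors.get_obs(); print(o)
for n in ("scene","top","wrist"):
    im=vision.camera(n); cv2.imwrite(f"pics/{n}0.png",im)
    print(n,vision.camera_params(n))
E
```

```text
{'time_s': 0.0, 'qpos': array([-1.16759574e+00,  3.00478291e-01,  1.52157644e+00,  1.30684037e-05,
        1.32069337e+00, -6.66119441e-02]), 'joint_vel': array([ 7.31916990e-04,  8.17717875e-04,  1.82323171e-03, -2.76854373e-06,
       -1.69147457e-03, -1.35237869e-04]), 'tau': array([-1.04443534e-03, -5.31805229e+01, -3.52738488e+01,  7.07819802e-02,
        2.43476004e-02, -5.79041625e-05]), 'ee_pos': array([ 0.24897613, -0.49038564,  0.40408421]), 'eef_rot': array([-3.14044061e+00, -8.95399745e-05,  4.69809241e-01]), 'force': array([-0.12247456, -0.19322012,  1.19436604]), 'moment': array([-0.04274551,  0.01091068, -0.01714713]), 'grip_width': 0.09379553598472287}
scene {'intrinsics': array([[529.95709207,   0.        , 283.20177206],
       [  0.        , 529.95709207, 205.88114859],
       [  0.        ,   0.        ,   1.        ]]), 'rvec': array([ 1.32317881,  2.08627722, -1.00524452]), 'tvec': array([ 0.10995569, -0.2108811 ,  1.57677791])}
top {'intrinsics': array([[496.32714151,   0.        , 280.81042601],
       [  0.        , 496.32714151, 210.02888609],
       [  0.        ,   0.        ,   1.        ]]), 'rvec': array([ 2.10405722, -2.12822062,  0.20813287]), 'tvec': array([0.0781427 , 0.44346254, 1.10183979])}
wrist {'intrinsics': array([[325.1922621 ,   0.        , 277.79918992],
       [  0.        , 325.1922621 , 207.0623954 ],
       [  0.        ,   0.        ,   1.        ]]), 'rvec': array([-2.50213964,  1.5351914 ,  0.18298004]), 'tvec': array([-0.55029594, -0.0238052 ,  0.38987772])}
```

View pics/scene0.png

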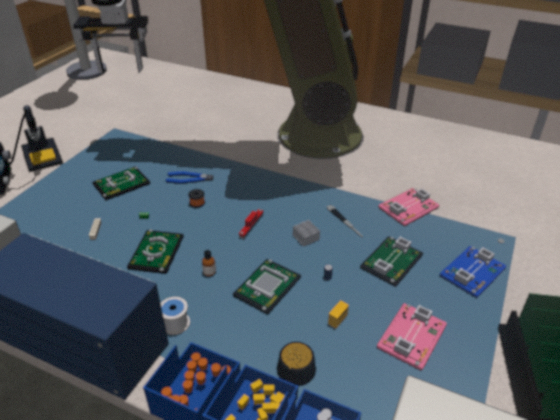

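View pics/top0.png

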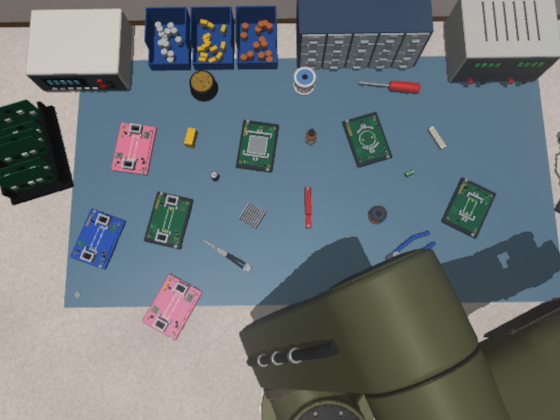

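View pics/wrist0.png

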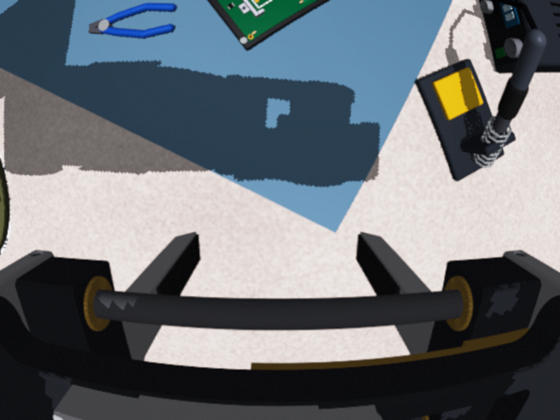

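The top view (row 0 at the top) shows these candidates:

| Item | Top-view pixel (col, row) |
|---|---|
| Resistor board, dark green | (168,220) |
| Its look-alikes: blue | (98,239) |
| Its look-alikes: pink | (134,148), (172,306) |
| Sink board | (258,146) |
| Choke board | (368,139) |
| Capacitor board | (470,208) |
| Choke | (377,215), look-alike black drum at (203,85) |
| Capacitor | (190,137) |
| Sink | (252,215) |
| Resistor | (437,138) |
| Red bar | (308,207), look-alike red screwdriver at (400,87) |
| Flux bottle | (311,136) |

Next I'll run the networks and take close crops.

```bash
cat > h.py <<'E'
import numpy as np, cv2
from station import sensors, vision
def cam(n):
    p=vision.camera_params(n); R=cv2.Rodrigues(np.array(p["rvec"]))[0]; return p["intrinsics"],R,np.array(p["tvec"])
def ray(n,rc,c=None):
    K,R,t=c or cam(n)
    x=(rc[1]-K[0,2])/K[0,0]; y=(rc[0]-K[1,2])/K[1,1]
    if n=="wrist":
        r=np.hypot(x,y); s=np.sin(r)/r if r>1e-9 else 1; d=np.array([x*s,y*s,np.cos(r)])
    else: d=np.array([x,y,1.])
    return -R.T@t, R.T@d
def onz(n,rc,z,c=None):
    o,d=ray(n,rc,c); return o+d*(z-o[2])/d[2]
def proj(n,P,c=None):
    K,R,t=c or cam(n); q=R@np.asarray(P,float)+t
    if n=="wrist":
        th=np.arctan2(np.hypot(q[0],q[1]),q[2]); u=q[:2]/np.hypot(q[0],q[1])*th
    else: u=q[:2]/q[2]
    return np.array([K[1,1]*u[1]+K[1,2],K[0,0]*u[0]+K[0,2]])
Z=dict(choke_mid=.015,cap_mid=.016,sink_mid=.014,resistor_mid=.007,bar_mid=.016,choke_outline=.012,cap_outline=.012,sink_outline=.012,resistor_outline=.012,flux_mid=.03)
E
python3 - <<'E'
from h import *
for n in("top","scene"):
    im=vision.camera(n); c=cam(n)
    for k in Z:
        r=vision.pinpoint(k,n)
        print(n,k,[(round(d["confidence"],2),np.round(d["at"],1).tolist(),np.round(onz(n,d["at"],Z[k],c)[:2],4).tolist()) for d in r[:5]])
im=cv2.imread("pics/top0.png")
cs=[(377,215),(190,137),(252,215),(437,138),(308,207),(168,220)]
t=[cv2.resize(im[y-32:y+32,x-44:x+44],(264,192),interpolation=cv2.INTER_CUBIC) for x,y in cs]
cv2.imwrite("pics/crop0.png",np.vstack([np.hstack(t[:3]),np.hstack(t[3:])]))
print(sensors.get_obs()["time_s"])
E
```

```text
top choke_mid [(0.58, [213.7, 373.8], [0.4388, -0.1466])]
top cap_mid [(0.75, [140.5, 189.3], [0.6255, 0.2942]), (0.45, [205.7, 305.5], [0.4598, 0.0145])]
top sink_mid [(0.88, [215.6, 251.3], [0.4378, 0.1431]), (0.16, [135.3, 313.3], [0.6358, -0.0084])]
top resistor_mid [(0.51, [138.3, 434.7], [0.6269, -0.3065])]
top bar_mid [(0.74, [205.9, 308.2], [0.4592, 0.0081])]
top choke_outline [(0.31, [213.9, 371.9], [0.4389, -0.1427])]
top cap_outline [(0.58, [205.4, 469.7], [0.4567, -0.3759])]
top sink_outline [(0.96, [144.6, 255.0], [0.6144, 0.1343])]
top resistor_outline [(0.88, [218.6, 167.7], [0.4332, 0.3413]), (0.79, [306.7, 172.6], [0.2282, 0.3231]), (0.7, [151.1, 133.4], [0.6014, 0.4305]), (0.65, [238.5, 97.4], [0.3876, 0.5051])]
top flux_mid [(0.43, [135.2, 313.1], [0.6303, -0.0068])]
scene choke_mid [(0.61, [199.1, 191.4], [0.4444, -0.1629])]
scene cap_mid [(0.62, [317.2, 339.1], [0.6379, 0.2959]), (0.61, [180.0, 117.9], [0.4584, -0.377])]
scene sink_mid [(0.84, [235.0, 304.1], [0.4467, 0.1404])]
scene resistor_mid [(0.47, [226.5, 92.8], [0.6231, -0.3195])]
scene bar_mid [(0.81, [220.7, 249.6], [0.4572, 0.006])]
scene choke_outline [(0.56, [249.7, 156.5], [0.6287, -0.1349])]
scene cap_outline [(0.77, [177.8, 116.8], [0.4477, -0.3902]), (0.33, [196.6, 193.7], [0.4302, -0.1657])]
scene sink_outline [(0.77, [280.0, 267.3], [0.606, 0.1263])]
scene resistor_outline [(0.94, [332.6, 411.5], [0.6112, 0.4305]), (0.85, [266.8, 470.4], [0.3863, 0.5003]), (0.78, [259.1, 392.4], [0.4348, 0.3434]), (0.75, [203.9, 410.1], [0.2278, 0.3288]), (0.56, [225.9, 93.8], [0.6245, -0.3139])]
scene flux_mid [(0.58, [260.4, 206.2], [0.6258, -0.0072])]
1.25
```

View pics/crop0.png

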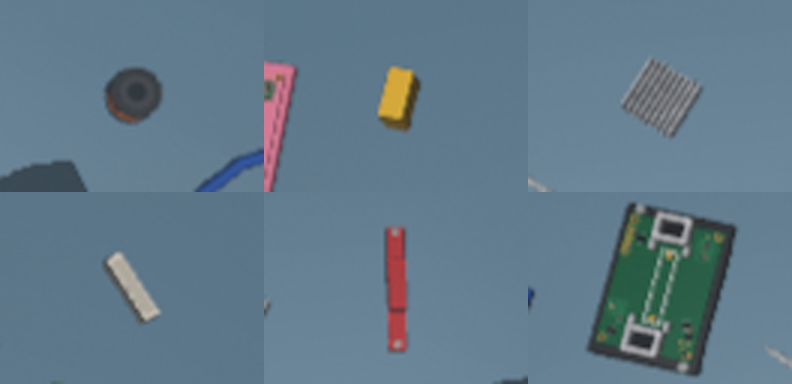

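```bash
cat >> h.py <<'E'
from scipy.spatial.transform import Rotation as Ro
E
python3 - <<'E'
from h import *
o=sensors.get_obs(); R0=Ro.from_euler("xyz",o["eef_rot"]).as_matrix()
K,R,t=cam("wrist")
C=-R.T@t
print("cam in tool",R0.T@(C-o["ee_pos"]),"\naxis in tool",R0.T@R.T)
c=(K,R,t)
for rc in [(0,278),(0,0),(207,278),(207,0),(207,559),(300,278)]:
    p=onz("wrist",rc,0.,c); print(rc,R0.T@(p-o["ee_pos"]))
for dz in (.18,.199): print(proj("wrist",o["ee_pos"]+R0@[0,0,dz],c))
E
```

```text
cam in tool [0.06805877 0.00067495 0.02009824] 
axis in tool [[ 2.43836053e-04 -9.72320732e-01 -2.33650024e-01]
 [ 9.99999968e-01  2.52048935e-04 -5.29150242e-06]
 [ 6.40362773e-05 -2.33650015e-01  9.72320763e-01]]
(0, 278) [0.23106019 0.00085143 0.40465828]
(0, 0) [ 0.32439648 -0.45450442  0.40466318]
(207, 278) [-0.02427246  0.00091706  0.40465422]
(207, 0) [-0.0243642  -0.45343981  0.40465762]
(207, 559) [-0.02412369  0.46441416  0.40465075]
(300, 278) [-0.15295144  0.0009744   0.40465217]
[261.23007164 276.51837819]
[248.5853184  276.64061893]
```

Emit:
arm_command --plan '[-1,0.515,0.275,-0.2125,0,-1,0.515,0.275,-0.2125,0,-1,0.515,0.275,-0.2125,0,-1,0.515,0.275,-0.2125,0,-1,0.515,0.275,-0.2125,0,-1,0.515,0.275,-0.2125,0,-1,0.515,0.275,-0.2125,0,-1,0.515,0.275,-0.2125,0,-1,0.515,0.275,-0.2125,0]' --newtons 15

```text
time_s: 2.15
ee_pos: [0.4541, -0.3812, 0.3203]
eef_rot: [3.141, -0.0, 0.468]
force: [-0.1, 0.1, 0.1]
grip_width: 0.0941
```

```bash
cat >> h.py <<'E'
def look(names,tag):
    o=sensors.get_obs(); c=cam("wrist"); im=vision.camera("wrist"); cv2.imwrite(f"pics/{tag}.png",im)
    print("t",o["time_s"],"ee",np.round(o["ee_pos"],4),"rot",np.round(o["eef_rot"],4),"vel",np.abs(o["joint_vel"]).max().round(4))
    for k in names:
        for d in vision.pinpoint(k,"wrist")[:4]:
            print(k,round(d["confidence"],2),np.round(d["at"],1),np.round(onz("wrist",d["at"],Z[k],c)[:2],4))
    np.savez(f"pics/{tag}.npz",K=c[0],R=c[1],t=c[2])
def ld(tag):
    z=np.load(f"pics/{tag}.npz"); return (z["K"],z["R"],z["t"])
def rect(tag,z,ctr,half=.07,S=5000):
    """metric top-down rectification of plane z; returns image, px scale S/m; rows: -x.. up=+x, left=+y"""
    im=cv2.imread(f"pics/{tag}.png"); c=ld(tag); n=int(2*half*S)
    v,u=np.mgrid[0:n,0:n]; X=ctr[0]+half-v/S; Y=ctr[1]+half-u/S
    K,R,t=c; P=np.stack([X,Y,np.full_like(X,z)],-1)@R.T+t
    h=np.hypot(P[...,0],P[...,1]); th=np.arctan2(h,P[...,2])
    mx=(K[0,0]*P[...,0]/h*th+K[0,2]).astype(np.float32); my=(K[1,1]*P[...,1]/h*th+K[1,2]).astype(np.float32)
    return cv2.remap(im,mx,my,cv2.INTER_CUBIC)
E
python3 -c "
from h import *
look(['cap_outline','resistor_mid'],'w1')"
```

```text
t 2.15 ee [ 0.4541 -0.3812  0.3203] rot [ 3.1406e+00 -3.0000e-04  4.6820e-01] vel 0.0028
cap_outline 0.8 [202.4 272.6] [ 0.4553 -0.3764]
resistor_mid 0.61 [  4.1 293.8] [ 0.6291 -0.3101]
```

View pics/w1.png

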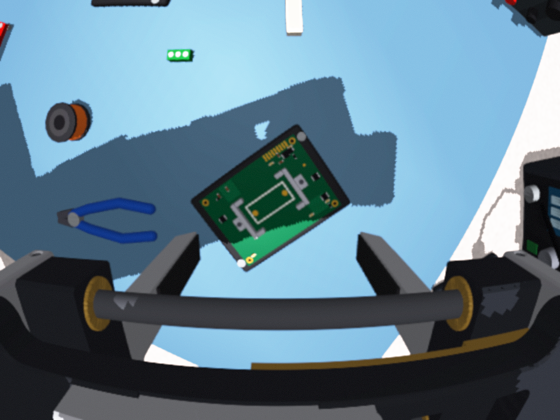

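The board is at (272,200) with its white outline clear, and the resistor is at the top edge at (293,10). I'll continue the tour.

Emit:
arm_command --plan '[-1,0.4375,0.175,0,0,-1,0.4375,0.175,0,0,-1,0.4375,0.175,0,0,-1,0.4375,0.175,0,0,-1,0.4375,0.175,0,0,-1,0.4375,0.175,0,0,-1,0.4375,0.175,0,0]'

```text
time_s: 3.0
ee_pos: [0.629, -0.3113, 0.3198]
eef_rot: [-3.142, 0.0, 0.469]
force: [0.4, -0.4, 0.4]
grip_width: 0.094
```

```bash
python3 -c "
from h import *
look(['resistor_mid','choke_outline'],'w2')"
```

```text
t 3.0 ee [ 0.629  -0.3113  0.3198] rot [-3.1416e+00  2.0000e-04  4.6860e-01] vel 0.0096
resistor_mid 0.89 [203.6 278.1] [ 0.6303 -0.3117]
choke_outline 0.91 [125.2 114.4] [ 0.6295 -0.1369]
```

Emit:
arm_command --plan '[-1,0,0.4375,0,0,-1,0,0.4375,0,0,-1,0,0.4375,0,0,-1,0,0.4375,0,0,-1,0,0.4375,0,0,-1,0,0.4375,0,0,-1,0,0.4375,0,0]'

```text
time_s: 3.85
ee_pos: [0.6298, -0.1369, 0.3198]
eef_rot: [3.141, -0.0, 0.468]
force: [0.2, 0.8, -0.0]
grip_width: 0.0941
```

```bash
python3 -c "
from h import *
look(['choke_outline','flux_mid'],'w3')"
```

```text
t 3.85 ee [ 0.6298 -0.1369  0.3198] rot [ 3.1413e+00 -1.0000e-04  4.6820e-01] vel 0.0046
choke_outline 0.79 [203.3 276.6] [ 0.6318 -0.1355]
choke_outline 0.28 [275.5 419.6] [ 0.6305 -0.3036]
```

Emit:
arm_command --plan '[-1,-0.475,-0.02,0,0,-1,-0.475,-0.02,0,0,-1,-0.475,-0.02,0,0,-1,-0.475,-0.02,0,0,-1,-0.475,-0.02,0,0,-1,-0.475,-0.02,0,0,-1,-0.475,-0.02,0,0]'

```text
time_s: 4.7
ee_pos: [0.4408, -0.1438, 0.3199]
eef_rot: [3.141, -0.001, 0.469]
force: [-0.1, 1.8, 0.8]
grip_width: 0.094
```

```bash
python3 -c "
from h import *
look(['choke_mid','bar_mid'],'w4')"
```

```text
t 4.7 ee [ 0.4408 -0.1438  0.3199] rot [ 3.1409e+00 -7.0000e-04  4.6940e-01] vel 0.0121
choke_mid 0.9 [215.7 282.6] [ 0.4358 -0.1522]
bar_mid 0.81 [118.2 137.7] [0.4579 0.0082]
```

Emit:
arm_command --plan '[-1,0.05,0.37,0,0,-1,0.05,0.37,0,0,-1,0.05,0.37,0,0,-1,0.05,0.37,0,0,-1,0.05,0.37,0,0,-1,0.05,0.37,0,0,-1,0.05,0.37,0,0]'

```text
time_s: 5.55
ee_pos: [0.4601, 0.0035, 0.3195]
eef_rot: [-3.142, 0.0, 0.468]
force: [0.3, -0.2, -0.6]
grip_width: 0.0939
```

```bash
python3 -c "
from h import *
look(['bar_mid','sink_mid','flux_mid'],'w5')"
```

```text
t 5.55 ee [0.4601 0.0035 0.3195] rot [-3.1415e+00  2.0000e-04  4.6800e-01] vel 0.0052
bar_mid 0.7 [203.  272.8] [0.4616 0.0085]
sink_mid 0.98 [159.3 140.1] [0.4427 0.138 ]
flux_mid 0.62 [ 40.2 372.3] [ 0.6293 -0.0014]
```

Emit:
arm_command --plan '[-1,-0.05,0.345,0,0,-1,-0.05,0.345,0,0,-1,-0.05,0.345,0,0,-1,-0.05,0.345,0,0,-1,-0.05,0.345,0,0,-1,-0.05,0.345,0,0,-1,-0.05,0.345,0,0]'

```text
time_s: 6.45
ee_pos: [0.4403, 0.1416, 0.3197]
eef_rot: [3.142, -0.0, 0.468]
force: [0.4, 0.2, 0.7]
grip_width: 0.0941
```

```bash
python3 -c "
from h import *
look(['sink_mid'],'w6')"
```

```text
t 6.45 ee [0.4403 0.1416 0.3197] rot [ 3.1415 -0.      0.4681] vel 0.0034
sink_mid 0.83 [208.  278.3] [0.4395 0.1399]
```

Emit:
arm_command --plan '[-1,0.425,-0.01,0,0,-1,0.425,-0.01,0,0,-1,0.425,-0.01,0,0,-1,0.425,-0.01,0,0,-1,0.425,-0.01,0,0,-1,0.425,-0.01,0,0,-1,0.425,-0.01,0,0]'

```text
time_s: 7.25
ee_pos: [0.6093, 0.1384, 0.3197]
eef_rot: [-3.141, 0.0, 0.47]
force: [0.4, -0.3, 0.9]
grip_width: 0.0943
```

```bash
python3 -c "
from h import *
look(['sink_outline','cap_mid','flux_mid'],'w7')"
```

```text
t 7.25 ee [0.6093 0.1384 0.3197] rot [-3.1415e+00  3.0000e-04  4.6970e-01] vel 0.0075
sink_outline 0.71 [207.9 290.6] [0.6131 0.1266]
cap_mid 0.66 [112.3 140.7] [0.6321 0.2899]
flux_mid 0.56 [255.9 416.3] [ 0.6295 -0.    ]
```

Emit:
arm_command --plan '[-1,0.03,0.39,0,0,-1,0.03,0.39,0,0,-1,0.03,0.39,0,0,-1,0.03,0.39,0,0,-1,0.03,0.39,0,0,-1,0.03,0.39,0,0,-1,0.03,0.39,0,0]'

```text
time_s: 8.15
ee_pos: [0.6222, 0.2931, 0.32]
eef_rot: [3.141, -0.0, 0.468]
force: [-0.4, -0.9, 0.0]
grip_width: 0.0939
```

```bash
python3 -c "
from h import *
look(['cap_mid','resistor_outline'],'w8')"
```

```text
t 8.15 ee [0.6222 0.2931 0.32  ] rot [ 3.1415e+00 -1.0000e-04  4.6820e-01] vel 0.0038
cap_mid 0.9 [195.6 283.2] [0.634  0.2929]
resistor_outline 0.68 [331.8 162.3] [0.4355 0.3424]
resistor_outline 0.57 [145.1 140.1] [0.6166 0.4339]
```

Emit:
arm_command --plan '[-1,-0.47,0.12,0,0,-1,-0.47,0.12,0,0,-1,-0.47,0.12,0,0,-1,-0.47,0.12,0,0,-1,-0.47,0.12,0,0,-1,-0.47,0.12,0,0,-1,-0.47,0.12,0,0]'

```text
time_s: 9.0
ee_pos: [0.4349, 0.3422, 0.3199]
eef_rot: [3.142, -0.001, 0.469]
force: [0.1, -0.1, -1.6]
grip_width: 0.094
```

```bash
python3 -c "
from h import *
look(['resistor_outline'],'w9')"
```

```text
t 9.0 ee [0.4349 0.3422 0.3199] rot [ 3.1416e+00 -7.0000e-04  4.6880e-01] vel 0.0126
resistor_outline 0.84 [365.2 210.3] [0.2317 0.3258]
resistor_outline 0.82 [206.7 277. ] [0.4344 0.342 ]
resistor_outline 0.73 [170.8 103. ] [0.3893 0.5113]
```

```bash
cat > m.py <<'E'
from h import *
L=[("w1",.012,(.455,-.377)),("w2",.014,(.630,-.311)),("w3",.012,(.631,-.136)),("w4",.03,(.436,-.152)),("w5",.032,(.461,.008)),("w6",.028,(.4395,.140)),("w7",.012,(.613,.127)),("w8",.032,(.633,.293)),("w9",.012,(.434,.342))]
t=[]
for tag,z,c in L:
    r=rect(tag,z,c,half=.05,S=2600)
    r=cv2.rotate(r,0) if 0 else r
    cv2.drawMarker(r,(130,130),(255,0,255),cv2.MARKER_CROSS,12,1); t.append(r[:, :])
m=np.vstack([np.hstack(t[i:i+3]) for i in (0,3,6)])
print(m.shape); cv2.imwrite("pics/m1.png",cv2.resize(m,None,fx=.765,fy=.765,interpolation=cv2.INTER_AREA))
E
python3 m.py
```

```text
(780, 780, 3)
```

View pics/m1.png

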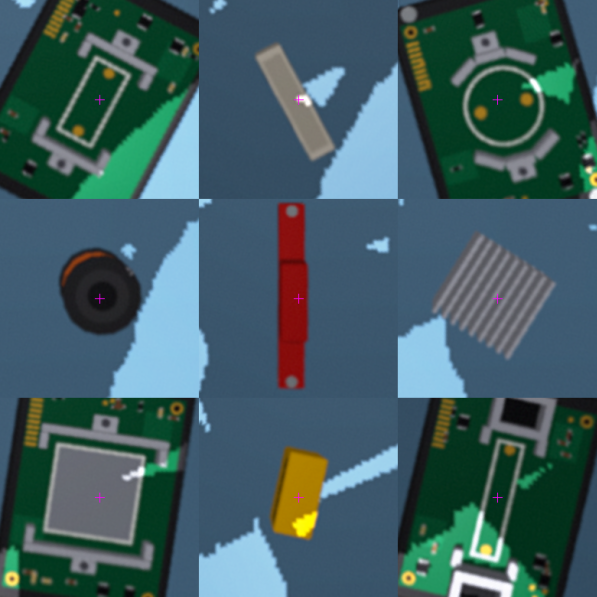

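```bash
cat > fit.py <<'E'
from h import *
from scipy.optimize import minimize
S=5000;H=.06
def fit(tag,z,g,yaw,size,out=None,xr=None,srch=.004):
    """g=(x,y) guess, size=(lx,ly) or radius"""
    r=rect(tag,z,g,half=H,S=S); 
    b=cv2.GaussianBlur(r,(0,0),4).astype(np.float32)
    gm=np.max([np.hypot(cv2.Sobel(b[...,i],cv2.CV_32F,1,0),cv2.Sobel(b[...,i],cv2.CV_32F,0,1)) for i in range(3)],0)
    gm=np.minimum(gm,np.percentile(gm,95)); gm/=gm.max()
    if np.isscalar(size):
        a=np.linspace(0,2*np.pi,400); p=np.c_[size*np.cos(a),size*np.sin(a)]
    else:
        lx,ly=np.array(size)/2; u=np.linspace(-.92,.92,120)
        p=np.vstack([np.c_[u*lx,0*u+ly],np.c_[u*lx,0*u-ly],np.c_[0*u+lx,u*ly],np.c_[0*u-lx,u*ly]])
    def pts(q):
        c,s=np.cos(q[2]),np.sin(q[2]); w=p@np.array([[c,s],[-s,c]])+q[:2]*1e-3
        return (H-w[:,1])*S,(H-w[:,0])*S
    def cost(q):
        u,v=pts(q); return -cv2.remap(gm,u.astype(np.float32),v.astype(np.float32),cv2.INTER_LINEAR).mean()
    best=None
    for dx in np.linspace(-srch,srch,5)*1e3:
        for dy in np.linspace(-srch,srch,5)*1e3:
            for da in (0,) if np.isscalar(size) else (-.08,0,.08):
                s0=np.array([dx,dy,yaw+da]); m=minimize(cost,s0,method="Nelder-Mead",options=dict(initial_simplex=s0+np.vstack([np.zeros(3),np.diag([1,1,.05])]),xatol=.01,fatol=1e-5))
                if best is None or m.fun<best.fun: best=m
    q=best.x; u,v=pts(q)
    for a,bb in zip(u,v): cv2.circle(r,(int(a),int(bb)),1,(255,0,255),-1)
    print(tag,"xy",np.round([g[0]+q[0]*1e-3,g[1]+q[1]*1e-3],4),"yaw deg",round(np.degrees(q[2]),2),"score",round(-best.fun,3))
    return r
if __name__=="__main__":
    d=np.deg2rad; t=[]
    for a in [("w1",.012,(.453,-.374),d(-25),(.042,.02)),("w2",.014,(.629,-.309),d(27),(.06,.014)),("w3",.012,(.628,-.139),0,.02),
     ("w4",.03,(.438,-.153),0,.02),("w5",.032,(.461,.0105),0,(.04,.014)),("w6",.028,(.442,.142),d(-30),(.045,.045)),
     ("w7",.012,(.615,.129),d(-8.5),(.045,.045)),("w8",.032,(.634,.292),d(-11),(.042,.02)),("w9",.012,(.433,.342),d(-11),(.06,.014))]:
        t.append(cv2.resize(fit(*a)[60:540,60:540],(200,200),interpolation=cv2.INTER_AREA))
    cv2.imwrite("pics/fit1.png",np.vstack([np.hstack(t[i:i+3]) for i in (0,3,6)]))
E
python3 fit.py
```

```text
w1 xy [ 0.4538 -0.3738] yaw deg -28.14 score 0.916
w2 xy [ 0.6289 -0.3093] yaw deg 27.16 score 0.998
w3 xy [ 0.6278 -0.1391] yaw deg 8.19 score 0.94
w4 xy [ 0.4374 -0.1531] yaw deg 3.9 score 0.933
w5 xy [0.4581 0.0108] yaw deg -1.63 score 0.747
w6 xy [0.4409 0.1414] yaw deg -32.28 score 0.926
w7 xy [0.6149 0.1297] yaw deg -8.68 score 1.0
w8 xy [0.6349 0.2916] yaw deg -12.45 score 0.967
w9 xy [0.4329 0.3419] yaw deg -13.18 score 0.852
```

View pics/fit1.png

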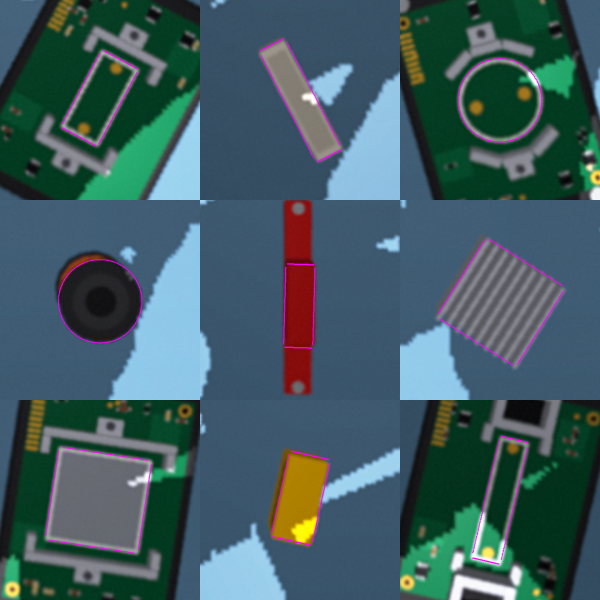

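Run:
```python
from fit import *
d=np.deg2rad
a=fit("w5",.016,(.459,.0105),0,(.099,.014))
# white outlines: sizes outer/inner variants
for s in (-.001,0,.001):
    b=fit("w1",.012,(.4535,-.374),d(-27),(.042+s,.02+s),srch=.002)
    c=fit("w9",.012,(.433,.342),d(-12.5),(.06+s,.014+s),srch=.002)
cv2.imwrite("pics/fit2.png",np.hstack([cv2.resize(x,(266,266),interpolation=cv2.INTER_AREA) for x in(a,b,c)]))
# line mask approach
for tag,g,ya,sz in (("w1",(.4538,-.3738),-28,(.042,.02)),("w9",(.4329,.3419),-12.5,(.06,.014))):
    r=rect(tag,.012,g,half=.045,S=8000); cv2.imwrite(f"pics/z_{tag}.png",cv2.resize(r,(600,600)))
```

```text
w5 xy [0.4589 0.0096] yaw deg -0.16 score 0.953
w1 xy [ 0.4534 -0.3718] yaw deg -27.73 score 0.983
w9 xy [0.4343 0.3431] yaw deg -13.74 score 0.919
w1 xy [ 0.4538 -0.3738] yaw deg -28.14 score 0.916
w9 xy [0.4329 0.3419] yaw deg -13.24 score 0.853
w1 xy [ 0.4539 -0.3739] yaw deg -28.02 score 1.0
w9 xy [0.4328 0.3419] yaw deg -13.18 score 0.951
```

View pics/fit2.png

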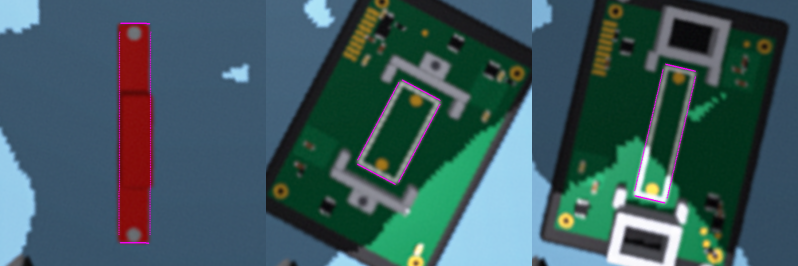

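View pics/z_w9.png

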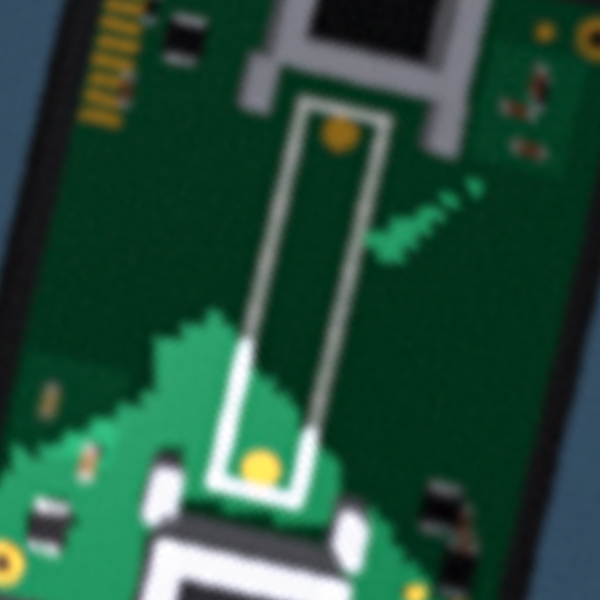

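View pics/z_w1.png

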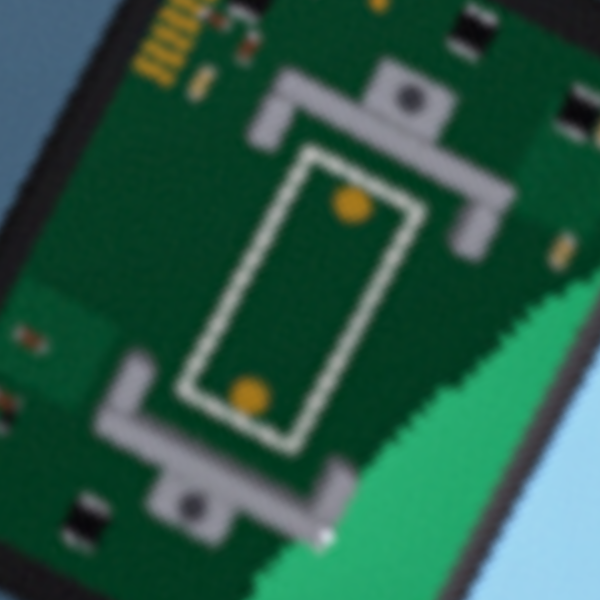

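Emit:
arm_command --plan '[-1,0.5025,-0.125,0,1,-1,0.5025,-0.125,0,1,-1,0.5025,-0.125,0,1,-1,0.5025,-0.125,0,1,-1,0.5025,-0.125,0,1,-1,0.5025,-0.125,0,1,-1,0.5025,-0.125,0,1,-1,0.5025,-0.125,0,1,-1,0.5025,-0.125,0,1,-1,0.5025,-0.125,0,1,-1,0.5025,-0.125,0,1,-1,0.5025,-0.125,0,1,-1,0.5025,-0.125,0,1,-1,0.5025,-0.125,0,1,-1,0.5025,-0.125,0,1]'

```text
time_s: 10.6
ee_pos: [0.6356, 0.2918, 0.3191]
eef_rot: [-3.141, -0.0, 2.565]
force: [1.0, 0.0, -0.6]
grip_width: 0.094
```

Emit:
arm_command --plan '[-1,0,0,0,0.172,-1,0,0,0,0.172,-1,0,0,0,0.172,-1,0,0,0,0.172,-1,0,0,0,0.172]'

```text
time_s: 11.1
ee_pos: [0.6353, 0.2923, 0.3194]
eef_rot: [-3.141, -0.0, 2.919]
force: [-0.3, 0.2, 0.5]
grip_width: 0.094
```

```bash
python3 -c "
from fit import *
look(['cap_mid'],'w10')
for i in range(4):
    o=sensors.get_obs(); print(np.round(o['ee_pos'],4),np.round(np.degrees(o['eef_rot'][2]),2),np.round(o['qpos'],3)); vision.camera('wrist')
r=fit('w10',.032,(.634,.292),np.deg2rad(-12.4),(.042,.02))
cv2.imwrite('pics/f10.png',r)
"
```

```text
t 11.1 ee [0.6353 0.2923 0.3194] rot [-3.1414e+00 -2.0000e-04  2.9192e+00] vel 0.0127
cap_mid 0.56 [205.5 276. ] [0.635  0.2906]
[0.6351 0.2924 0.3195] 167.36 [ 0.379  0.707  1.119  0.     1.315 -0.971]
[0.6351 0.2925 0.3196] 167.41 [ 0.379  0.707  1.119 -0.     1.315 -0.972]
[0.635  0.2925 0.3196] 167.45 [ 0.379  0.707  1.119 -0.     1.315 -0.972]
[0.635  0.2926 0.3196] 167.48 [ 0.379  0.707  1.119  0.     1.315 -0.973]
w10 xy [0.6338 0.2919] yaw deg -11.75 score 0.961
```

View pics/f10.png

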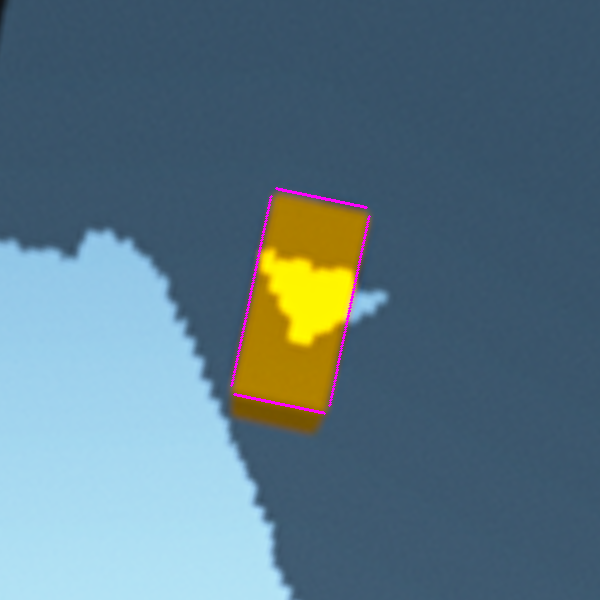

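Emit:
arm_command --plan '[-1,-0.0015,-0.002,-0.1,0.0033,-1,-0.0015,-0.002,-0.2,0.0033,-1,-0.0015,-0.002,-0.2865,0.0033,-1,-0.0015,-0.002,-0.2865,0.0033,-1,-0.0015,-0.002,-0.2865,0.0033,-1,-0.0015,-0.002,-0.2865,0.0033,1,-0.0015,-0.002,-0.2865,0.0033,1,-0.0015,-0.002,-0.2865,0.0033,1,-0.0015,-0.002,-0.2865,0.0033,1,-0.0015,-0.002,-0.2865,0.0033,1,-0.0015,-0.002,-0.2865,0.0033,1,-0.0015,-0.002,-0.2865,0.0033,1,-0.0015,-0.002,-0.2865,0.0033]' --newtons 15

```text
time_s: 12.7
ee_pos: [0.6344, 0.2918, 0.205]
eef_rot: [-3.142, -0.0, 2.931]
force: [-0.9, -0.4, 0.1]
grip_width: 0.0416
```

Emit:
arm_command --plan '[1,0,0,0,0,1,0,0,0,0,1,0,0,0,0,1,0,0,0,0,1,0,0,0,0,1,0,0,0,0]'

```text
time_s: 13.3
ee_pos: [0.6344, 0.2918, 0.205]
eef_rot: [3.142, -0.0, 2.931]
force: [-0.1, -0.1, -0.2]
grip_width: 0.02
```

Emit:
arm_command --plan '[1,0,0,0.1,0,1,0,0,0.2,0,1,0,0,0.2875,0,1,-0.2,-1,0.2875,-0.1336,1,-0.2,-1,0.2875,-0.1336,1,-0.2,-1,0.2875,-0.1336,1,-0.2,-1,0.2875,-0.1336,1,-0.2,-1,0.2875,-0.1336,1,-0.2,-1,0.2875,-0.1336,1,-0.2,-1,0.2875,-0.1336,1,-0.2,-1,0.2875,-0.1336,1,-0.2,-1,0.2875,-0.1336,1,-0.2,-1,0.2875,-0.1336,1,-0.2,-1,0.2875,-0.1336]'

```text
time_s: 14.7
ee_pos: [0.5546, -0.1074, 0.3201]
eef_rot: [3.141, -0.0, 2.652]
force: [0.4, 0.6, 0.1]
grip_width: 0.0201
```

Emit:
arm_command --plan '[1,-0.2515,-0.6642,0,0,1,-0.2515,-0.6642,0,0,1,-0.2515,-0.6642,0,0,1,-0.2515,-0.6642,0,0,1,-0.2515,-0.6642,0,0,1,-0.2515,-0.6642,0,0,1,-0.2515,-0.6642,0,0,1,-0.2515,-0.6642,0,0,1,-0.2515,-0.6642,0,0,1,-0.2515,-0.6642,0,0,1,-0.2515,-0.6642,0,0]'

```text
time_s: 15.8
ee_pos: [0.4544, -0.3729, 0.3202]
eef_rot: [-3.142, 0.0, 2.653]
force: [-0.4, -0.1, -0.0]
grip_width: 0.0199
```

```bash
python3 -c "
from fit import *
look(['cap_outline','cap_mid'],'w11')
for i in range(3):
    o=sensors.get_obs(); print(np.round(o['ee_pos'],4),np.round(np.degrees(o['eef_rot'][2]),2),np.round(o['qpos'],3),o['grip_width']); vision.camera('wrist')
"
```

```text
t 15.8 ee [ 0.4544 -0.3729  0.3202] rot [-3.1416e+00  2.0000e-04  2.6531e+00] vel 0.0098
cap_outline 0.93 [207.3 276. ] [ 0.4564 -0.3756]
cap_mid 0.82 [252.4 274.8] [ 0.4933 -0.3966]
[ 0.454  -0.3735  0.3201] 151.95 [-0.751  0.462  1.502 -0.     1.177 -1.832] 0.019561456902285612
[ 0.454  -0.3736  0.3201] 151.94 [-0.751  0.462  1.502 -0.     1.177 -1.832] 0.02010127158781835
[ 0.4539 -0.3737  0.3201] 151.93 [-0.751  0.462  1.502  0.     1.177 -1.832] 0.019917877718102262
```

View pics/w11.png

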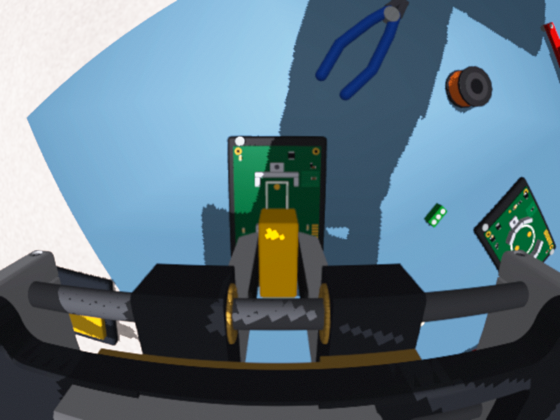

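The outline shows at (276,207) below the held capacitor and is centred on the tool, so I'm lowering it.

Emit:
arm_command --plan '[1,-0.001,-0.0003,-0.1,0,1,-0.001,-0.0003,-0.19,0,1,-0.001,-0.0003,-0.23,0,1,-0.001,-0.0003,-0.245,0,1,-0.001,-0.0003,-0.253,0,1,-0.001,-0.0003,-0.256,0,1,-0.001,-0.0003,-0.256,0,1,-0.001,-0.0003,-0.256,0]'

```text
time_s: 16.9
ee_pos: [0.4535, -0.3741, 0.2185]
eef_rot: [-3.141, 0.001, 2.652]
force: [0.0, -0.5, -0.4]
grip_width: 0.0198
```

Emit:
arm_command --plan '[1,0,0,-0.0012,0,1,0,0,-0.0024,0,1,0,0,-0.0024,0,1,0,0,-0.0024,0]'

```text
time_s: 17.3
ee_pos: [0.4534, -0.3741, 0.217]
eef_rot: [-3.141, 0.0, 2.652]
force: [-1.0, 0.2, 3.1]
grip_width: 0.02
```

Emit:
arm_command --plan '[0.2,0,0,-0.0012,0,0.2,0,0,0,0,0.2,0,0,0,0,0.2,0,0,0,0,0.2,0,0,0,0,0.2,0,0,0.02,0,0.2,0,0,0.1,0,0,0,0,0.2,0,-0.5,0,0,0.25,0,-1,0,0,0.25,0,-1,0,0,0.25,0]'

```text
time_s: 18.4
ee_pos: [0.4533, -0.3739, 0.3167]
eef_rot: [-3.142, 0.0, 2.652]
force: [-0.2, 0.9, -0.9]
grip_width: 0.0661
```

```bash
python3 -c "
from fit import *
look(['cap_mid'],'w12')
o=sensors.get_obs(); print(np.round(o['ee_pos'],4),np.round(np.degrees(o['eef_rot'][2]),2))
cv2.imwrite('pics/f12.png',fit('w12',.044,(.4535,-.374),np.deg2rad(-28.1),(.042,.02)))
"
```

```text
t 18.4 ee [ 0.4533 -0.3739  0.3167] rot [-3.1415e+00  2.0000e-04  2.6515e+00] vel 0.0281
cap_mid 0.79 [213.8 275.7] [ 0.4588 -0.3788]
[ 0.4532 -0.3739  0.3155] 151.92
w12 xy [ 0.4529 -0.3732] yaw deg -30.1 score 0.865
```

View pics/f12.png

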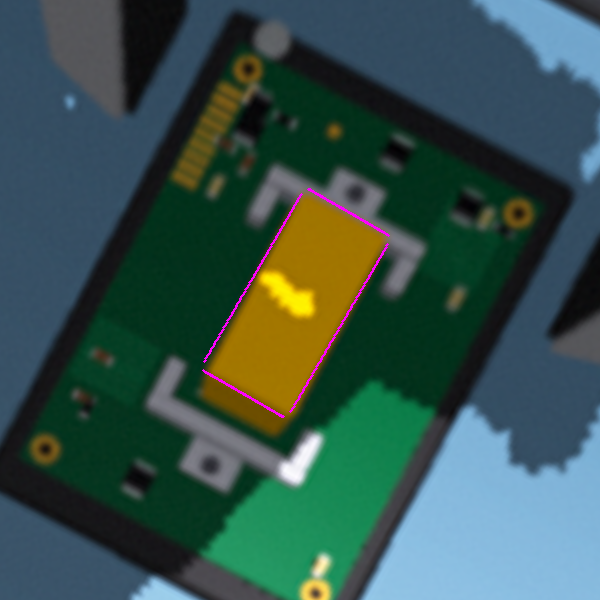

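Emit:
arm_command --plan '[-1,0.4378,0.1623,0,-1,-1,0.4378,0.1623,0,-1,-1,0.4378,0.1623,0,-1,-1,0.4378,0.1623,0,-1,-1,0.4378,0.1623,0,-1,-1,0.4378,0.1623,0,-1,-1,0.4378,0.1623,0,-1,-1,0.4378,0.1623,0,-1,-1,0.4378,0.1623,0,-1,-1,0.4378,0.1623,0,-1,-1,0.4378,0.1623,0,-1,-1,0.4378,0.1623,0,-1,-1,0.4378,0.1623,0,-1,-1,0.4378,0.1623,0,-1,-1,0.4378,0.1623,0,-1,-1,0.4378,0.1623,0,-1,-1,0.4378,0.1623,0,-1]'

```text
time_s: 20.2
ee_pos: [0.6285, -0.3091, 0.3161]
eef_rot: [-3.141, 0.0, 0.561]
force: [-0.1, -0.2, -0.1]
grip_width: 0.0939
```

Emit:
arm_command --plan '[-1,0,0,-0.125,-0.0397,-1,0,0,-0.18,-0.0397,-1,0,0,-0.18,-0.0397,-1,0,0,-0.18,-0.0397,-1,0,0,-0.18,-0.0397]'

```text
time_s: 20.7
ee_pos: [0.6289, -0.3093, 0.2469]
eef_rot: [3.139, -0.002, 0.475]
force: [0.5, 0.0, 0.0]
grip_width: 0.0941
```

```bash
python3 -c "
from fit import *
look(['resistor_mid'],'w13')
o=sensors.get_obs(); print(np.round(o['ee_pos'],4),np.round(np.degrees(o['eef_rot'][2]),2))
cv2.imwrite('pics/f13.png',fit('w13',.014,(.6285,-.309),np.deg2rad(27.1),(.06,.014)))
"
```

```text
t 20.7 ee [ 0.6289 -0.3093  0.2469] rot [ 3.139e+00 -1.700e-03  4.750e-01] vel 0.0062
resistor_mid 0.79 [227.  275.1] [ 0.6296 -0.3082]
[ 0.6287 -0.3092  0.2466] 27.19
w13 xy [ 0.6287 -0.3095] yaw deg 27.62 score 0.951
```

View pics/f13.png

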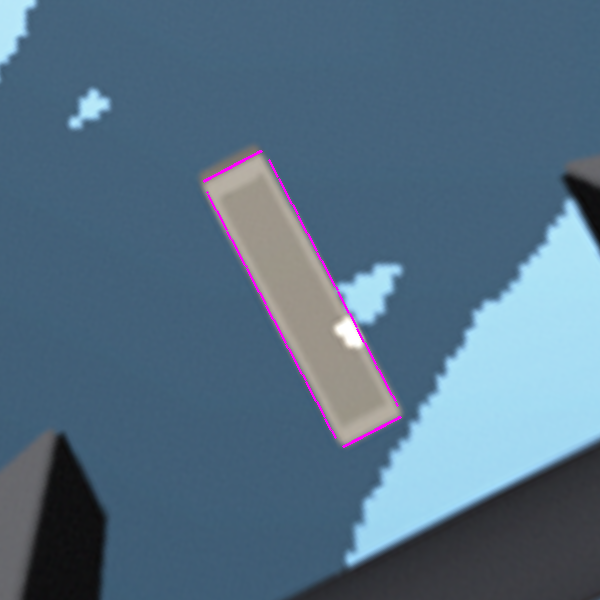

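Emit:
arm_command --plan '[-1,0,0,-0.08,0,-1,0,0,-0.1075,0,-1,0,0,-0.1075,0,1,0,0,-0.1075,0,1,0,0,-0.1075,0,1,0,0,-0.1075,0,1,0,0,-0.1075,0,1,0,0,-0.1075,0,1,0,0,-0.1075,0,1,0,0,-0.1075,0,1,0,0,-0.1075,0,1,0,0,-0.1075,0,1,0,0,-0.1075,0,1,0,0,-0.1075,0,1,0,0,-0.1075,0,1,0,0,-0.1075,0]'

```text
time_s: 22.4
ee_pos: [0.6285, -0.3091, 0.2017]
eef_rot: [3.142, -0.0, 0.474]
force: [-0.3, 0.6, -0.0]
grip_width: 0.0137
```

Emit:
arm_command --plan '[1,0,0,0.1,0,1,0,0,0.2,0,1,-0.25,1,0.2875,1,1,-0.25,1,0.2875,1,1,-0.25,1,0.2875,1,1,-0.25,1,0.2875,1,1,-0.25,1,0.2875,1,1,-0.25,1,0.2875,1,1,-0.25,1,0.2875,1,1,-0.25,1,0.2875,1,1,-0.25,1,0.2875,1,1,-0.25,1,0.2875,1,1,-0.25,1,0.2875,1,1,-0.25,1,0.2875,1,1,-0.25,1,0.2875,1,1,-0.25,1,0.2875,1,1,-0.25,1,0.2875,1]'

```text
time_s: 24.1
ee_pos: [0.5285, 0.0909, 0.3168]
eef_rot: [3.142, 0.0, 2.571]
force: [0.6, -1.2, -0.2]
grip_width: 0.0138
```

Emit:
arm_command --plan '[1,-0.2405,0.6278,0,0.1637,1,-0.2405,0.6278,0,0.1637,1,-0.2405,0.6278,0,0.1637,1,-0.2405,0.6278,0,0.1637,1,-0.2405,0.6278,0,0.1637,1,-0.2405,0.6278,0,0.1637,1,-0.2405,0.6278,0,0.1637,1,-0.2405,0.6278,0,0.1637,1,-0.2405,0.6278,0,0.1637,1,-0.2405,0.6278,0,0.1637,1,-0.2405,0.6278,0,0.1637]'

```text
time_s: 25.2
ee_pos: [0.4327, 0.3413, 0.3167]
eef_rot: [3.142, 0.0, 2.909]
force: [-0.7, 0.4, -0.8]
grip_width: 0.0138
```

```bash
python3 -c "
from fit import *
look(['resistor_outline'],'w14')
for i in range(3):
    o=sensors.get_obs(); print(np.round(o['ee_pos'],4),np.round(np.degrees(o['eef_rot'][2]),2),o['grip_width']); vision.camera('wrist')
r=rect('w14',.012,(.4323,.342),half=.06,S=5000)
c,s=np.cos(np.deg2rad(-13.2)),np.sin(np.deg2rad(-13.2))
P=np.array([[a*.03*c-b*.007*s,a*.03*s+b*.007*c] for a,b in((1,1),(1,-1),(-1,-1),(-1,1))])
q=np.c_[(.06-P[:,1])*5000,(.06-P[:,0])*5000].astype(int); cv2.polylines(r,[q],True,(255,0,255),1)
cv2.imwrite('pics/f14.png',r)
"
```

```text
t 25.2 ee [0.4327 0.3413 0.3167] rot [3.1416 0.     2.9094] vel 0.007
resistor_outline 0.7 [336.7 394.1] [0.6092 0.4329]
resistor_outline 0.59 [122.5 437.2] [0.3895 0.5054]
[0.4326 0.3416 0.3168] 166.74 0.01401828447489167
[0.4325 0.3417 0.3167] 166.76 0.01364072277300607
[0.4324 0.3418 0.3167] 166.77 0.013877331677782967
```

View pics/f14.png

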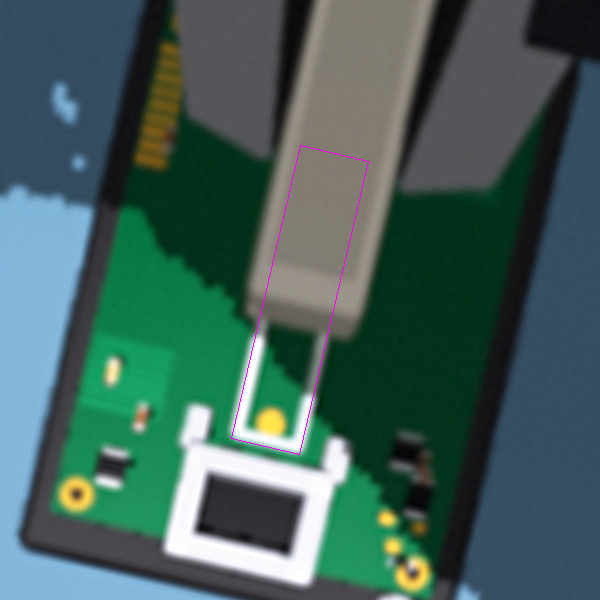

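Emit:
arm_command --plan '[1,0.0018,-0.0013,-0.1,0,1,0.0018,-0.0013,-0.19,0,1,0.0018,-0.0013,-0.23,0,1,0.0018,-0.0013,-0.245,0,1,0.0018,-0.0013,-0.252,0,1,0.0018,-0.0013,-0.254,0,1,0.0018,-0.0013,-0.254,0,1,0.0018,-0.0013,-0.254,0]'

```text
time_s: 26.25
ee_pos: [0.4332, 0.3416, 0.2159]
eef_rot: [3.141, 0.001, 2.911]
force: [-0.3, 0.0, -0.6]
grip_width: 0.0139
```

Emit:
arm_command --plan '[1,0,0,-0.0012,0,1,0,0,-0.0024,0,1,0,0,-0.0024,0,1,0,0,-0.0024,0]'

```text
time_s: 26.65
ee_pos: [0.433, 0.3415, 0.2141]
eef_rot: [-3.142, -0.0, 2.911]
force: [0.1, -0.7, -0.7]
grip_width: 0.0137
```

Emit:
arm_command --plan '[1,0,0,-0.001,0,1,0,0,-0.002,0,1,0,0,-0.002,0,1,0,0,-0.002,0]'

```text
time_s: 27.05
ee_pos: [0.433, 0.3415, 0.2136]
eef_rot: [3.142, 0.0, 2.911]
force: [-2.5, -2.0, 5.5]
grip_width: 0.0138
```

Emit:
arm_command --plan '[0.3,0,0,0.001,0,0.3,0,0,0.001,0,0.3,0,0,0.001,0,0.3,0,0,0.001,0,0.3,0,0,0.001,0,0.3,0,0,0.02,0,0.2,0,0,0.1,0,0,0,0,0.2,0,-0.5,0,0,0.25,0,-1,0,0,0.25,0,-1,0,0,0.25,0]'

```text
time_s: 28.15
ee_pos: [0.4329, 0.3414, 0.3133]
eef_rot: [3.141, 0.0, 2.911]
force: [-0.7, 0.3, -0.4]
grip_width: 0.0661
```

```bash
python3 -c "
from fit import *
look(['resistor_mid'],'w15')
o=sensors.get_obs(); print(np.round(o['ee_pos'],4),np.round(np.degrees(o['eef_rot'][2]),2))
cv2.imwrite('pics/f15.png',fit('w15',.026,(.433,.3415),np.deg2rad(-13.2),(.06,.014),srch=.002))
"
```

```text
t 28.15 ee [0.4329 0.3414 0.3133] rot [3.1414e+00 2.0000e-04 2.9112e+00] vel 0.0259
resistor_mid 0.8 [207.1 280.5] [0.4358 0.3433]
[0.4328 0.3414 0.3122] 166.8
w15 xy [0.4347 0.341 ] yaw deg -12.61 score 0.833
```

View pics/f15.png

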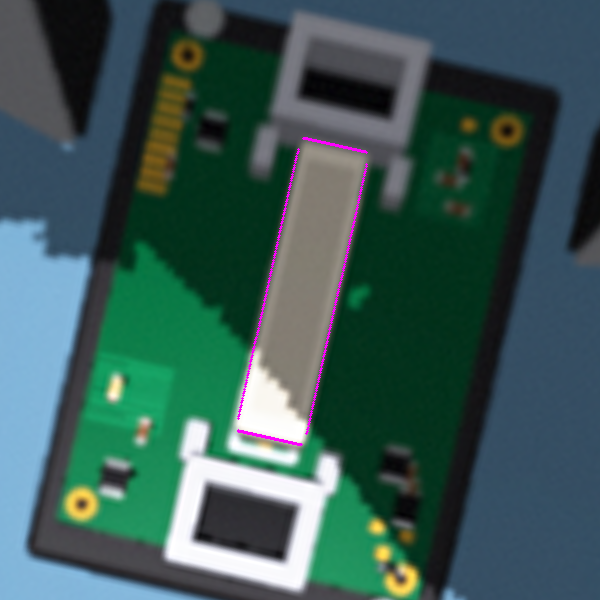

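Run:
```python
from fit import *
r=rect('w15',.012,(.433,.3415),half=.04,S=7500)
def pl(g,sz,col,z=None):
    c,s=np.cos(np.deg2rad(-13.2)),np.sin(np.deg2rad(-13.2))
    P=np.array([[g[0]+a*sz[0]/2*c-b*sz[1]/2*s,g[1]+a*sz[0]/2*s+b*sz[1]/2*c] for a,b in((1,1),(1,-1),(-1,-1),(-1,1))])
    q=np.c_[(.04-(P[:,1]-.3415))*7500,(.04-(P[:,0]-.433))*7500].astype(int); cv2.polylines(r,[q],True,col,1)
pl((.433,.3415),(.061,.015),(255,0,255))
cv2.imwrite('pics/f16.png',r)
```

```text
(no output)
```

View pics/f16.png

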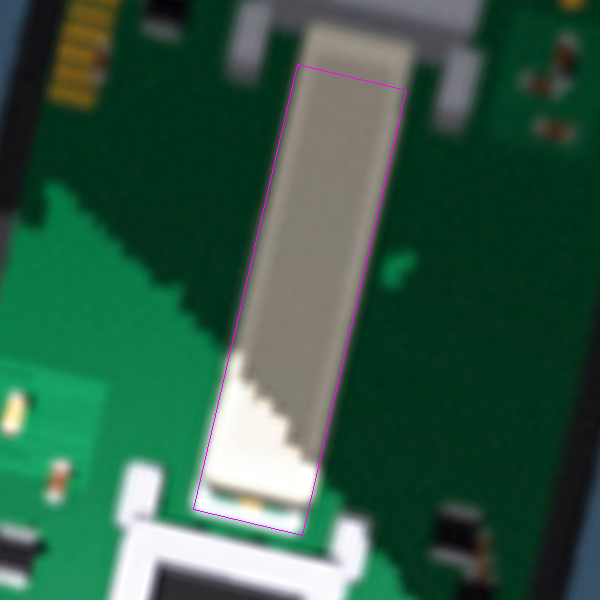

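Run:
```python
from fit import *
# expected pixel: block bottom-edge & outline positions along axis at lower end
c=ld('w15'); a=np.deg2rad(-13.2); ax=np.array([np.cos(a),np.sin(a)])
im=cv2.imread('pics/w15.png')
g=np.array([.433,.3415])
for s in np.arange(-.033,-.0235,.001):
    print(round(s,4),[np.round(proj('wrist',[*(g+ax*s),z],c),1).tolist() for z in (.012,.026)])
p=proj('wrist',[*(g-ax*.03),.012],c).astype(int); print(p)
cr=im[p[0]-24:p[0]+24,p[1]-32:p[1]+32]; cv2.imwrite('pics/z15.png',cv2.resize(cr,None,fx=12,fy=12,interpolation=cv2.INTER_NEAREST))
```

```text
-0.033 [[168.9, 277.9], [170.9, 277.9]]
-0.032 [[170.1, 277.9], [172.1, 277.9]]
-0.031 [[171.2, 277.9], [173.3, 277.9]]
-0.03 [[172.3, 277.9], [174.5, 277.9]]
-0.029 [[173.5, 277.9], [175.7, 277.9]]
-0.028 [[174.6, 277.9], [176.9, 277.9]]
-0.027 [[175.7, 277.9], [178.1, 277.9]]
-0.026 [[176.9, 277.9], [179.3, 277.9]]
-0.025 [[178.0, 277.9], [180.5, 277.9]]
-0.024 [[179.1, 277.9], [181.6, 277.9]]
[172 277]
```

View pics/z15.png

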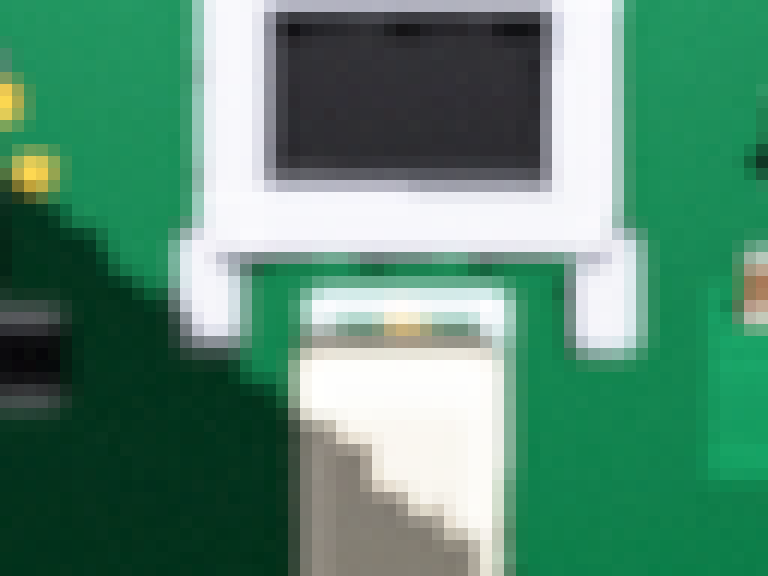

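Emit:
arm_command --plan '[0.2,0,0,-0.1,0,0.2,0,0,-0.2,0,0.2,0,0,-0.24,0,0.2,0,0,-0.2475,0,0.2,0,0,-0.2475,0,1,0,0,-0.2475,0,1,0,0,-0.2475,0,1,0,0,-0.2475,0,1,0,0,-0.2475,0,1,0,0,-0.2475,0,1,0,0,-0.2475,0,1,0,0,-0.2475,0]'

```text
time_s: 29.45
ee_pos: [0.4331, 0.3415, 0.2146]
eef_rot: [3.141, 0.0, 2.911]
force: [-1.2, -0.2, 4.6]
grip_width: 0.0138
```

Emit:
arm_command --plan '[1,0,0,0.0035,0,1,-0.0025,0.0013,0.0035,0,1,-0.0053,0.0028,0.0035,0,1,-0.0053,0.0028,0.0035,0,1,-0.0053,0.0028,0.001,0,1,-0.0053,0.0028,-0.0005,0,1,-0.0053,0.0028,-0.001,0,1,-0.0053,0.0028,-0.001,0]'

```text
time_s: 30.25
ee_pos: [0.4309, 0.3427, 0.2146]
eef_rot: [3.141, 0.0, 2.911]
force: [-4.2, -1.7, 10.6]
grip_width: 0.0135
```

Emit:
arm_command --plan '[1,0,0,0.001,0,0.2,0,0,0.0015,0,0.2,0,0,0.0015,0,0.2,0,0,0.0015,0,0.2,0,0,0.0015,0,0.2,0,0,0.0015,0,0.2,0,0,0.02,0,0.2,0,0,0.1,0,0,0,0,0.2,0,-0.5,0,0,0.25,0,-1,0,0,0.25,0,-1,0,0,0.25,0]'

```text
time_s: 31.45
ee_pos: [0.4308, 0.3425, 0.3139]
eef_rot: [3.141, 0.0, 2.911]
force: [-0.0, 0.4, 0.4]
grip_width: 0.0661
```

Run:
```python
from fit import *
look(['resistor_mid'],'w17')
im=cv2.imread('pics/w17.png')
cr=im[138:262,217:339]; cv2.imwrite('pics/z17.png',cv2.resize(cr,None,fx=4.8,fy=4.8,interpolation=cv2.INTER_CUBIC))
```

```text
t 31.45 ee [0.4308 0.3425 0.3139] rot [3.1414e+00 2.0000e-04 2.9113e+00] vel 0.0262
resistor_mid 0.88 [208.8 278.7] [0.435  0.3424]
```

View pics/z17.png

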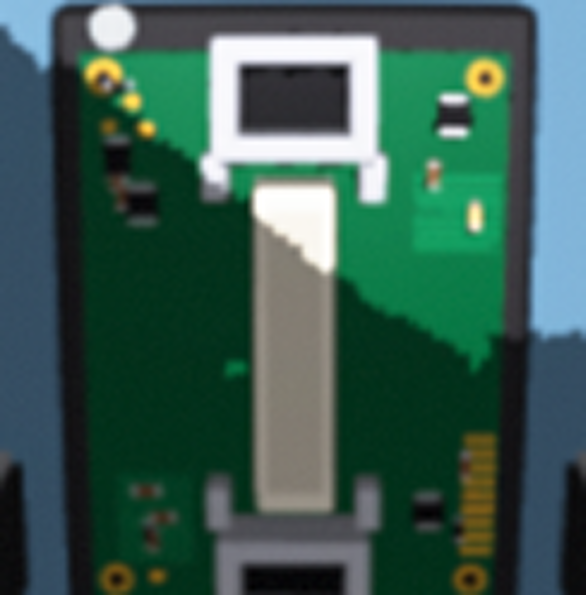

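Run:
```python
im=__import__('cv2').imread('pics/w12.png'); import cv2
cr=im[140:264,217:339]; cv2.imwrite('pics/z12.png',cv2.resize(cr,None,fx=4.8,fy=4.8,interpolation=cv2.INTER_CUBIC))
```

```text
(no output)
```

View pics/z12.png

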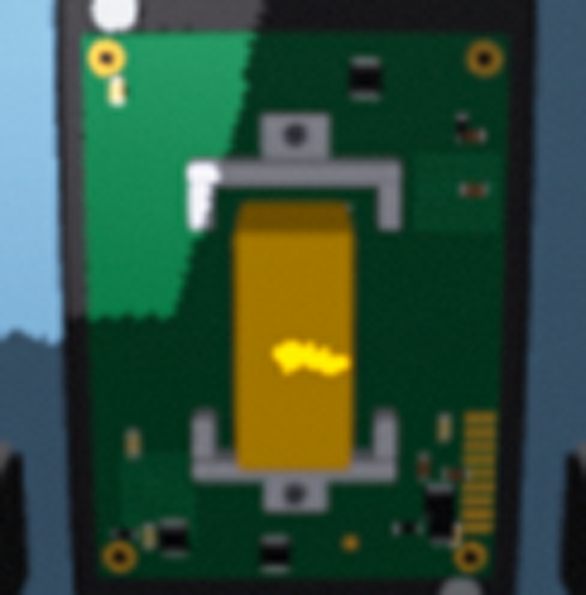

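The resistor now covers its outline and sits square. Next I'll look at the bar from the grasp yaw.

Emit:
arm_command --plan '[-1,0.068,-0.8338,0,0.1087,-1,0.068,-0.8338,0,0.1087,-1,0.068,-0.8338,0,0.1087,-1,0.068,-0.8338,0,0.1087,-1,0.068,-0.8338,0,0.1087,-1,0.068,-0.8338,0,0.1087,-1,0.068,-0.8338,0,0.1087,-1,0.068,-0.8338,0,0.1087,-1,0.068,-0.8338,0,0.1087,-1,0.068,-0.8338,0,0.1087,-1,0.068,-0.8338,0,0.1087]'

```text
time_s: 32.65
ee_pos: [0.458, 0.0101, 0.3136]
eef_rot: [3.142, -0.001, 3.14]
force: [0.7, 0.4, -0.0]
grip_width: 0.094
```

Run:
```python
from fit import *
look(['bar_mid'],'w18')
o=sensors.get_obs(); print(np.round(o['ee_pos'],4),np.round(np.degrees(o['eef_rot'][2]),2))
a=fit("w18",.016,(.459,.0095),0,(.099,.014))
b=fit("w18",.032,(.459,.0095),0,(.04,.014))
cv2.imwrite('pics/f18.png',np.hstack([cv2.resize(x,(390,390)) for x in (a,b)]))
```

```text
t 32.65 ee [0.458  0.0101 0.3136] rot [ 3.1415e+00 -6.0000e-04  3.1405e+00] vel 0.0039
bar_mid 0.58 [207.  279.8] [0.458  0.0116]
[0.4581 0.0099 0.3138] 179.93
w18 xy [0.4581 0.0101] yaw deg -0.09 score 0.974
w18 xy [0.4591 0.0101] yaw deg 0.78 score 0.744
```

View pics/f18.png

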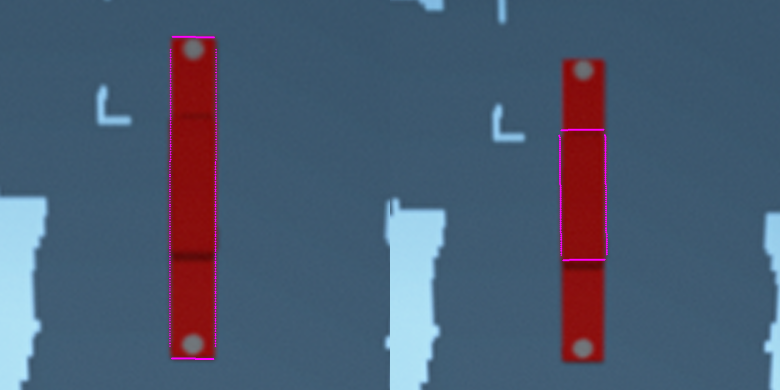

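Emit:
arm_command --plan '[-1,0.0013,0.002,-0.1,0,-1,0.0013,0.002,-0.2,0,-1,0.0013,0.002,-0.2695,0,-0.2,0.0013,0.002,-0.2695,0,1,0.0013,0.002,-0.2695,0,1,0.0013,0.002,-0.2695,0,1,0.0013,0.002,-0.2695,0,1,0.0013,0.002,-0.2695,0,1,0.0013,0.002,-0.2695,0,1,0.0013,0.002,-0.2695,0,1,0.0013,0.002,-0.2695,0,1,0.0013,0.002,-0.2695,0,1,0.0013,0.002,-0.2695,0,1,0.0013,0.002,-0.2695,0,1,0.0013,0.002,-0.2695,0,1,0.0013,0.002,-0.2695,0]' --newtons 25

```text
time_s: 34.35
ee_pos: [0.4586, 0.0099, 0.2061]
eef_rot: [-3.142, -0.0, 3.139]
force: [-0.0, 0.6, -0.5]
grip_width: 0.0142
```

Emit:
arm_command --plan '[1,0,0,0.1,0,1,0,0,0.2,0,1,-0.0645,0.8303,0.25,-0.1088,1,-0.0645,0.8303,0.25,-0.1088,1,-0.0645,0.8303,0.25,-0.1088,1,-0.0645,0.8303,0.25,-0.1088,1,-0.0645,0.8303,0.25,-0.1088,1,-0.0645,0.8303,0.25,-0.1088,1,-0.0645,0.8303,0.25,-0.1088,1,-0.0645,0.8303,0.15,-0.1088,1,-0.0645,0.8303,0.15,-0.1088,1,-0.0645,0.8303,0.15,-0.1088,1,-0.0645,0.8303,0.15,-0.1088]'

```text
time_s: 35.65
ee_pos: [0.4334, 0.3415, 0.2676]
eef_rot: [3.141, 0.001, 2.91]
force: [-0.1, 0.0, -0.1]
grip_width: 0.0141
```

Run:
```python
from fit import *
look([],'w19')
for n in("top","scene"):
    cv2.imwrite(f'pics/{n}19.png',vision.camera(n))
o=sensors.get_obs(); print(np.round(o['ee_pos'],4),np.round(np.degrees(o['eef_rot'][2]),2),o['grip_width'])
im=cv2.imread('pics/w19.png')[120:360,150:410]; cv2.imwrite('pics/z19.png',cv2.resize(im,None,fx=2.4,fy=2.4,interpolation=cv2.INTER_CUBIC))
```

```text
t 35.65 ee [0.4334 0.3415 0.2676] rot [3.1405e+00 1.0000e-03 2.9099e+00] vel 0.0082
[0.4332 0.3416 0.2674] 166.73 0.013843068746489433
```

View pics/z19.png

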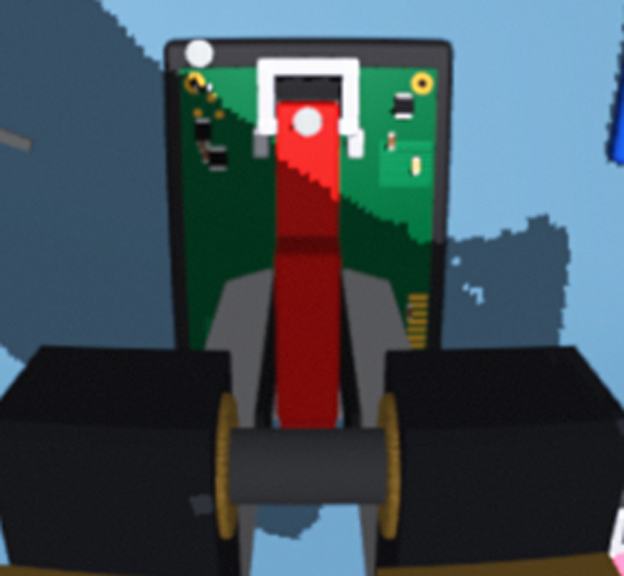

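Run:
```python
from fit import *
c=ld('w19'); a=np.deg2rad(-13.25); ax=np.array([np.cos(a),np.sin(a)])
g=np.array([.4332,.3416])
for s in np.arange(-.055,-.048,.001): print(round(s,4),proj('wrist',[*(g+ax*s),.027],c).round(1),proj('wrist',[*(g+ax*s),.0775],c).round(1))
```

```text
-0.055 [146.6 277.5] [151.4 277.5]
-0.054 [148.1 277.5] [153.3 277.5]
-0.053 [149.5 277.5] [155.2 277.5]
-0.052 [151.  277.5] [157.1 277.5]
-0.051 [152.5 277.5] [159.  277.5]
-0.05 [153.9 277.5] [160.9 277.5]
-0.049 [155.4 277.5] [162.8 277.5]
```

Emit:
arm_command --plan '[1,0,0,-0.04,0,1,0,0,-0.065,0,1,0,0,-0.085,0,1,0,0,-0.095,0,1,0,0,-0.1,0,1,0,0,-0.1,0,1,0,0,-0.1,0]'

```text
time_s: 36.5
ee_pos: [0.4329, 0.3421, 0.2265]
eef_rot: [3.141, 0.0, 2.911]
force: [1.1, 0.1, -0.0]
grip_width: 0.0137
```

Emit:
arm_command --plan '[1,0,0,-0.0015,0,1,0,0,-0.003,0,1,0,0,-0.003,0,1,0,0,-0.003,0]'

```text
time_s: 36.9
ee_pos: [0.4329, 0.3421, 0.2251]
eef_rot: [3.141, 0.0, 2.911]
force: [0.3, 0.7, 1.4]
grip_width: 0.014
```

Emit:
arm_command --plan '[1,0,0,-0.001,0,1,0,0,-0.002,0,1,0,0,-0.002,0,1,0,0,-0.002,0]'

```text
time_s: 37.3
ee_pos: [0.4329, 0.3421, 0.225]
eef_rot: [3.141, 0.0, 2.911]
force: [-4.1, -3.1, 10.7]
grip_width: 0.0137
```

Contact came at exactly the expected home height. Now I'll release the bar.

Emit:
arm_command --plan '[1,0,0,0.002,0,0.2,0,0,0.002,0,0.2,0,0,0.002,0,0.2,0,0,0.002,0,0.2,0,0,0.002,0,0.2,0,0,0.002,0,0.2,0,0,0.02,0,0.2,0,0,0.1,0,0,0,0,0.2,0,-0.5,0,0,0.25,0,-1,0,0,0.25,0,-1,0,0,0.25,0]' --newtons 20

```text
time_s: 38.5
ee_pos: [0.4327, 0.3419, 0.3241]
eef_rot: [3.141, 0.0, 2.911]
force: [-0.0, -0.2, -0.5]
grip_width: 0.0664
```

Run:
```python
from fit import *
look(['bar_mid'],'w20')
im=cv2.imread('pics/w20.png')[120:280,190:370]; cv2.imwrite('pics/z20.png',cv2.resize(im,None,fx=3.5,fy=3.5,interpolation=cv2.INTER_CUBIC))
```

```text
t 38.5 ee [0.4327 0.3419 0.3241] rot [3.1414e+00 1.0000e-04 2.9110e+00] vel 0.0259
bar_mid 0.96 [210.  276.8] [0.4379 0.3398]
```

View pics/z20.png

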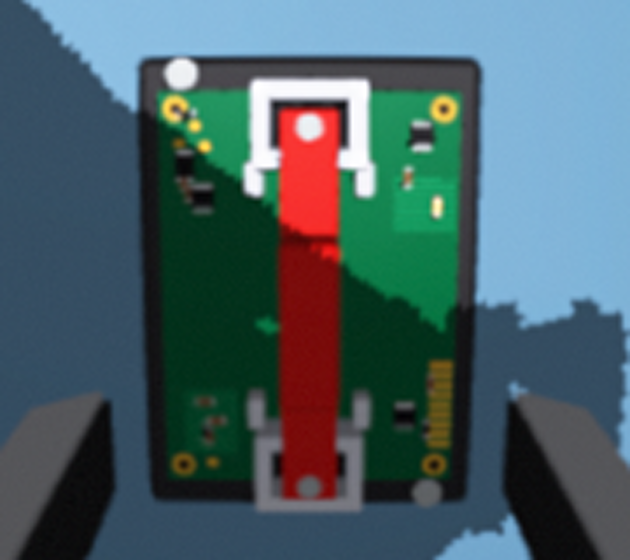

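The bar is seated: both lugs are inside the notches at (308,127) and (308,487) in the crop. The heat sink is next.

Emit:
arm_command --plan '[-1,0.0193,-0.502,0,-0.159,-1,0.0193,-0.502,0,-0.159,-1,0.0193,-0.502,0,-0.159,-1,0.0193,-0.502,0,-0.159,-1,0.0193,-0.502,0,-0.159,-1,0.0193,-0.502,0,-0.159,-1,0.0193,-0.502,0,-0.159,-1,0.0193,-0.502,0,-0.159]'

```text
time_s: 39.4
ee_pos: [0.4404, 0.1423, 0.3237]
eef_rot: [-3.141, -0.001, 2.58]
force: [0.4, 0.2, -0.3]
grip_width: 0.0943
```

Run:
```python
from fit import *
look(['sink_mid'],'w21')
o=sensors.get_obs(); print(np.round(o['ee_pos'],4),np.round(np.degrees(o['eef_rot'][2]),2))
a=fit("w21",.028,(.4405,.1412),np.deg2rad(-32.2),(.045,.045))
cv2.imwrite('pics/f21.png',a)
```

```text
t 39.4 ee [0.4404 0.1423 0.3237] rot [-3.1412e+00 -5.0000e-04  2.5797e+00] vel 0.0021
sink_mid 0.69 [206.1 277.6] [0.4422 0.1412]
sink_mid 0.4 [ 90.1 458. ] [0.4373 0.3527]
[0.4404 0.1422 0.3239] 147.81
w21 xy [0.437  0.1438] yaw deg -32.15 score 0.937
```

View pics/f21.png

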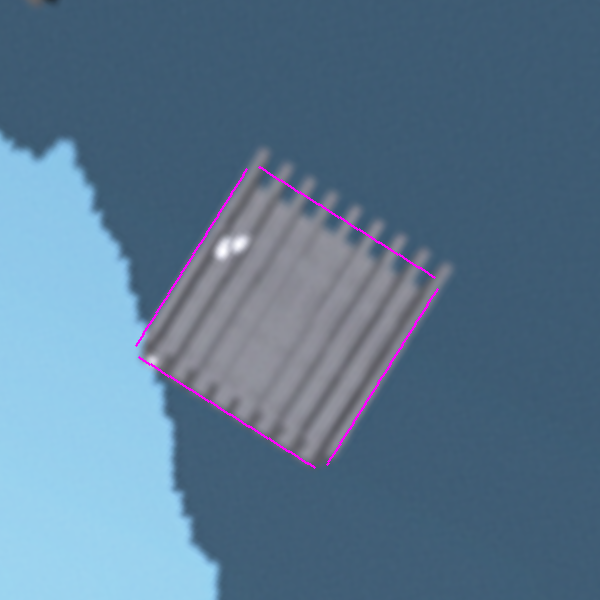

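Emit:
arm_command --plan '[-1,-0.0018,0,-0.1,0,-1,-0.0018,0,-0.2,0,-1,-0.0018,0,-0.2973,0,-1,-0.0018,0,-0.2973,0,1,-0.0018,0,-0.2973,0,1,-0.0018,0,-0.2973,0,1,-0.0018,0,-0.2973,0,1,-0.0018,0,-0.2973,0,1,-0.0018,0,-0.2973,0,1,-0.0018,0,-0.2973,0,1,-0.0018,0,-0.2973,0,1,-0.0018,0,-0.2973,0,1,-0.0018,0,-0.2973,0,1,-0.0018,0,-0.2973,0]'

```text
time_s: 40.9
ee_pos: [0.4399, 0.1412, 0.2053]
eef_rot: [3.141, 0.0, 2.578]
force: [-1.0, -0.5, 5.2]
grip_width: 0.0447
```

Emit:
arm_command --plan '[1,0,0,0.05,0,1,0,0,0.15,0,1,0,0,0.25,0,1,0.4363,-0.0295,0.275,0.1967,1,0.4363,-0.0295,0.275,0.1967,1,0.4363,-0.0295,0.275,0.1967,1,0.4363,-0.0295,0.275,0.1967,1,0.4363,-0.0295,0.275,0.1967,1,0.4363,-0.0295,0.275,0.1967,1,0.4363,-0.0295,0.275,0.1967,1,0.4363,-0.0295,0.275,0.1967]'

```text
time_s: 42.0
ee_pos: [0.6136, 0.1297, 0.3154]
eef_rot: [3.142, -0.0, 2.99]
force: [0.3, -0.2, -0.7]
grip_width: 0.0451
```

```bash
cat > hold.py <<'E'
from fit import *
def hold(tag,g,yaw,sz,z=.012,half=.06):
    o=sensors.get_obs(); look([],tag); print(np.round(o['ee_pos'],4),np.round(np.degrees(o['eef_rot'][2]),2),o['grip_width'])
    r=rect(tag,z,g,half=half,S=5000); a=np.deg2rad(yaw); c,s=np.cos(a),np.sin(a)
    if np.isscalar(sz): cv2.circle(r,(int(half*5000),)*2,int(sz*5000),(255,0,255),1)
    else:
        P=np.array([[i*sz[0]/2*c-j*sz[1]/2*s,i*sz[0]/2*s+j*sz[1]/2*c] for i,j in((1,1),(1,-1),(-1,-1),(-1,1))])
        cv2.polylines(r,[np.c_[(half-P[:,1])*5000,(half-P[:,0])*5000].astype(int)],True,(255,0,255),1)
    cv2.imwrite(f'pics/f_{tag}.png',r)
E
python3 -c "
from hold import *
hold('w22',(.6143,.1294),-8.68,(.045,.045))"
```

```text
t 42.0 ee [0.6136 0.1297 0.3154] rot [ 3.1416e+00 -1.0000e-04  2.9903e+00] vel 0.0077
[0.6136 0.1297 0.3154] 171.33 0.04507099448602156
```

View pics/f_w22.png

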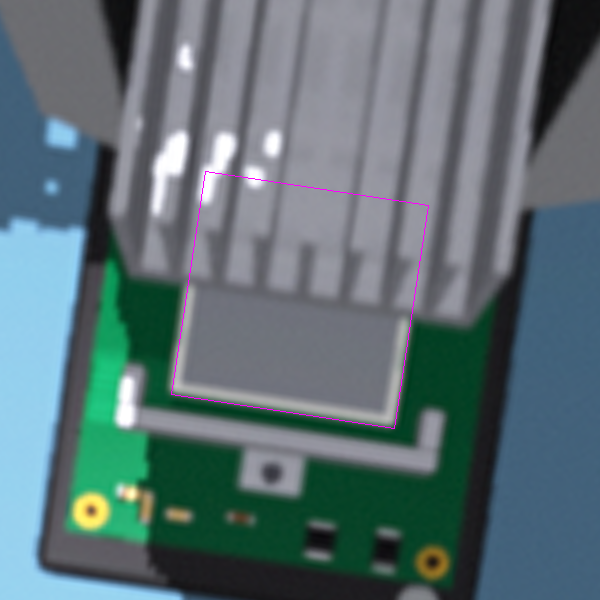

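View pics/w22.png

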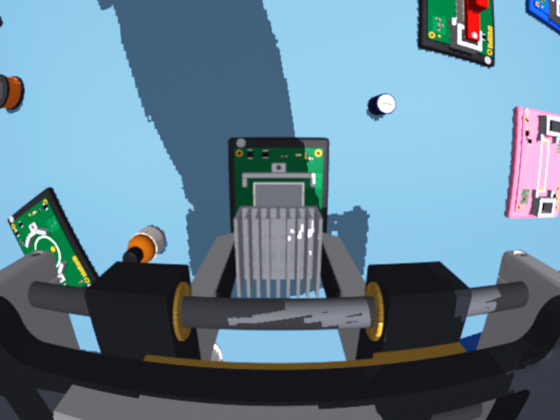

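Emit:
arm_command --plan '[1,0,-0.0005,-0.1,0,1,0,-0.0005,-0.18,0,1,0,-0.0005,-0.22,0,1,0,-0.0005,-0.235,0,1,0,-0.0005,-0.241,0,1,0,-0.0005,-0.241,0,1,0,-0.0005,-0.241,0]'

```text
time_s: 42.75
ee_pos: [0.6146, 0.1293, 0.2202]
eef_rot: [3.141, 0.002, 2.99]
force: [0.0, -0.4, -0.6]
grip_width: 0.0446
```

Emit:
arm_command --plan '[1,0,0,-0.0012,0,1,0,0,-0.0024,0,1,0,0,-0.0024,0,1,0,0,-0.0024,0]'

```text
time_s: 43.15
ee_pos: [0.6144, 0.1292, 0.2179]
eef_rot: [3.142, 0.0, 2.99]
force: [-1.1, 1.0, -0.0]
grip_width: 0.0445
```

Emit:
arm_command --plan '[1,0,0,-0.0012,0,1,0,0,-0.0022,0,1,0,0,-0.0022,0,1,0,0,-0.0022,0]'

```text
time_s: 43.55
ee_pos: [0.6144, 0.1292, 0.2174]
eef_rot: [3.142, 0.0, 2.99]
force: [-1.8, 0.7, 5.3]
grip_width: 0.0449
```

Emit:
arm_command --plan '[-0.4,0,0,0.001,0,-0.4,0,0,0.001,0,-0.4,0,0,0.001,0,-0.4,0,0,0.001,0,-0.4,0,0,0.001,0,-0.4,0,0,0.02,0,-0.4,0,0,0.1,0,-0.4,0,0,0.2,0,-1,0,0,0.25,0,-1,0,0,0.25,0,-1,0,0,0.25,0]'

```text
time_s: 44.65
ee_pos: [0.6142, 0.1292, 0.3169]
eef_rot: [3.142, 0.0, 2.99]
force: [-0.2, -0.5, 0.4]
grip_width: 0.0862
```

Run:
```python
from fit import *
look(['sink_mid'],'w23')
im=cv2.imread('pics/w23.png')[120:280,190:370]; cv2.imwrite('pics/z23.png',cv2.resize(im,None,fx=3.5,fy=3.5,interpolation=cv2.INTER_CUBIC))
```

```text
t 44.65 ee [0.6142 0.1292 0.3169] rot [3.1415e+00 2.0000e-04 2.9900e+00] vel 0.0268
sink_mid 0.88 [211.9 278.9] [0.6203 0.1292]
```

View pics/z23.png

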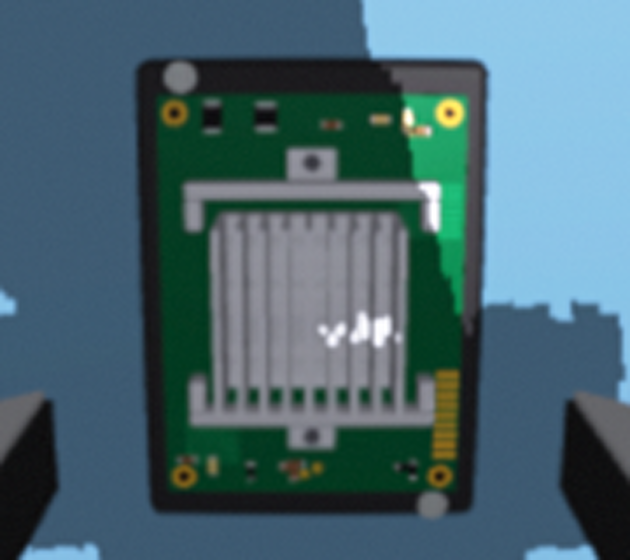

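The sink sits square between the guides. The choke is next.

Emit:
arm_command --plan '[-1,-0.4445,-0.7068,0,0.206,-1,-0.4445,-0.7068,0,0.206,-1,-0.4445,-0.7068,0,0.206,-1,-0.4445,-0.7068,0,0.206,-1,-0.4445,-0.7068,0,0.206,-1,-0.4445,-0.7068,0,0.206,-1,-0.4445,-0.7068,0,0.206,-1,-0.4445,-0.7068,0,0.206,-1,-0.4445,-0.7068,0,0.206,-1,-0.4445,-0.7068,0,0.206,-1,-0.4445,-0.7068,0,0.206]'

```text
time_s: 45.85
ee_pos: [0.437, -0.1526, 0.3166]
eef_rot: [3.141, -0.0, -2.86]
force: [0.1, -0.2, -0.6]
grip_width: 0.0941
```

Run:
```python
from fit import *
look(['choke_mid','choke_outline'],'w24')
o=sensors.get_obs(); print(np.round(o['ee_pos'],4),np.round(np.degrees(o['eef_rot'][2]),2))
cv2.imwrite('pics/f24.png',fit("w24",.030,(.4365,-.1535),0,.02))
```

```text
t 45.85 ee [ 0.437  -0.1526  0.3166] rot [ 3.1412e+00 -4.0000e-04 -2.8602e+00] vel 0.0038
choke_mid 0.9 [203.8 275.3] [ 0.4358 -0.1557]
choke_outline 0.97 [366.7 241.2] [ 0.6282 -0.1407]
[ 0.4369 -0.1529  0.3168] -163.89
w24 xy [ 0.4371 -0.1534] yaw deg 9.55 score 0.951
```

View pics/f24.png

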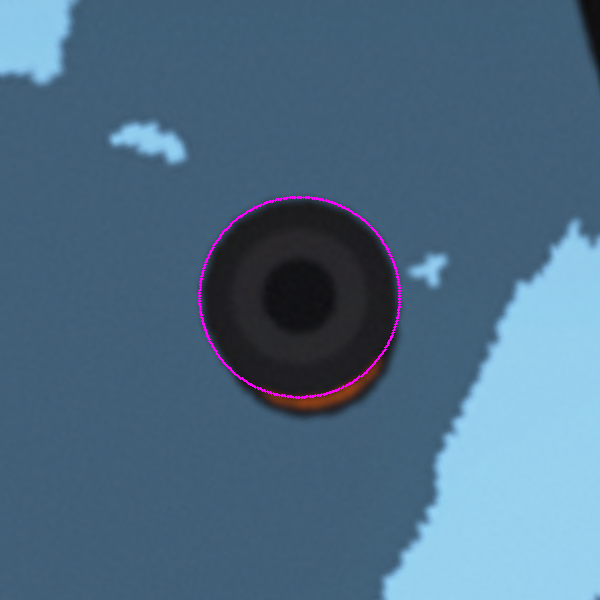

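Emit:
arm_command --plan '[-1,0.0018,0,-0.1,0,-1,0.0018,0,-0.2,0,-1,0.0018,0,-0.28,0,-1,0.0018,0,-0.28,0,1,0.0018,0,-0.28,0,1,0.0018,0,-0.28,0,1,0.0018,0,-0.28,0,1,0.0018,0,-0.28,0,1,0.0018,0,-0.28,0,1,0.0018,0,-0.28,0,1,0.0018,0,-0.28,0,1,0.0018,0,-0.28,0,1,0.0018,0,-0.28,0,1,0.0018,0,-0.28,0]' --newtons 25

```text
time_s: 47.4
ee_pos: [0.4373, -0.1535, 0.205]
eef_rot: [3.142, 0.0, -2.862]
force: [-2.3, 0.8, 3.6]
grip_width: 0.0396
```

Emit:
arm_command --plan '[1,0,0,0.05,0,1,0,0,0.15,0,1,0,0,0.25,0,1,0.475,0.0355,0.275,0,1,0.475,0.0355,0.275,0,1,0.475,0.0355,0.275,0,1,0.475,0.0355,0.275,0,1,0.475,0.0355,0.275,0,1,0.475,0.0355,0.275,0,1,0.475,0.0355,0.275,0,1,0.475,0.0355,0.275,0]'

```text
time_s: 48.5
ee_pos: [0.6265, -0.1396, 0.3153]
eef_rot: [-3.142, 0.0, -2.862]
force: [-0.2, 0.2, -1.2]
grip_width: 0.0398
```

```bash
python3 -c "
from hold import *
hold('w25',(.6275,-.1392),0,.02)"
```

```text
t 48.5 ee [ 0.6265 -0.1396  0.3153] rot [-3.1415e+00  1.0000e-04 -2.8623e+00] vel 0.0083
[ 0.6265 -0.1396  0.3153] -164.0 0.03977203110304485
```

View pics/f_w25.png

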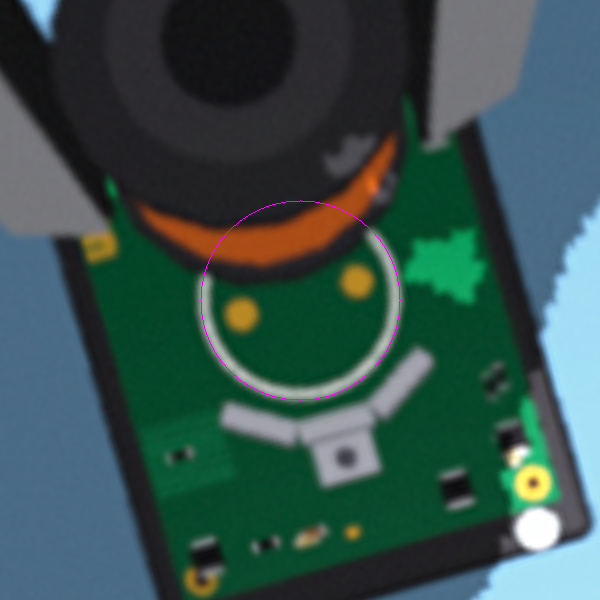

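Emit:
arm_command --plan '[1,0.0003,0.0003,-0.1,0,1,0.0003,0.0003,-0.18,0,1,0.0003,0.0003,-0.22,0,1,0.0003,0.0003,-0.235,0,1,0.0003,0.0003,-0.241,0,1,0.0003,0.0003,-0.2425,0,1,0.0003,0.0003,-0.2425,0,1,0.0003,0.0003,-0.2425,0]'

```text
time_s: 49.35
ee_pos: [0.6276, -0.1392, 0.219]
eef_rot: [-3.141, 0.001, -2.862]
force: [0.4, -0.1, -1.2]
grip_width: 0.0393
```

Emit:
arm_command --plan '[1,0,0,-0.0012,0,1,0,0,-0.0024,0,1,0,0,-0.0024,0,1,0,0,-0.0024,0]'

```text
time_s: 49.75
ee_pos: [0.6274, -0.1392, 0.2171]
eef_rot: [-3.142, 0.0, -2.862]
force: [0.2, -0.7, -0.8]
grip_width: 0.0394
```

Emit:
arm_command --plan '[1,0,0,-0.001,0,1,0,0,-0.002,0,1,0,0,-0.002,0,1,0,0,-0.002,0]'

```text
time_s: 50.15
ee_pos: [0.6274, -0.1392, 0.2171]
eef_rot: [-3.141, 0.0, -2.862]
force: [-4.6, 0.3, 8.2]
grip_width: 0.0397
```

Emit:
arm_command --plan '[1,0,0,0.0015,0,-0.3,0,0,0.0015,0,-0.3,0,0,0.0015,0,-0.3,0,0,0.0015,0,-0.3,0,0,0.0015,0,-0.3,0,0,0.0015,0,-0.3,0,0,0.02,0,-0.3,0,0,0.1,0,-0.3,0,0,0.2,0,-1,0,0,0.25,0,-1,0,0,0.25,0,-1,0,0,0.25,0]'

```text
time_s: 51.35
ee_pos: [0.6272, -0.1391, 0.3162]
eef_rot: [-3.142, 0.0, -2.862]
force: [0.3, 0.3, -0.4]
grip_width: 0.0816
```

Run:
```python
from fit import *
look(['choke_mid'],'w26')
im=cv2.imread('pics/w26.png')[120:280,190:370]; cv2.imwrite('pics/z26.png',cv2.resize(im,None,fx=3.5,fy=3.5,interpolation=cv2.INTER_CUBIC))
```

```text
t 51.35 ee [ 0.6272 -0.1391  0.3162] rot [-3.1415e+00  1.0000e-04 -2.8618e+00] vel 0.0293
choke_mid 0.82 [208.4 278.5] [ 0.6293 -0.1384]
```

View pics/z26.png

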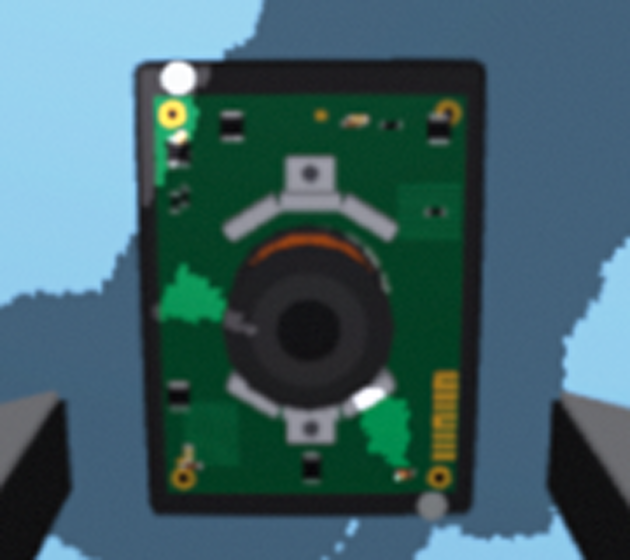

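Emit:
arm_command --plan '[-1,0,0,0.25,0,-1,0,0,0.25,0,-1,-0.5,-0.5,0.25,0,-1,-0.5,-0.5,0.25,0,-1,-0.5,-0.5,0.25,0,-1,-0.5,-0.5,0.25,0,-1,-0.5,-0.5,0.25,0,-1,-0.5,-0.5,0.25,0,-1,-0.5,-0.5,0.25,0,-1,-0.5,-0.5,0.25,0,-1,-0.5,-0.5,0.25,0,-1,-0.5,-0.5,0.25,0]'

```text
time_s: 52.65
ee_pos: [0.4348, -0.3308, 0.4158]
eef_rot: [-3.137, -0.008, -2.873]
force: [-0.5, -0.2, -0.3]
grip_width: 0.0939
```

Run:
```python
from h import *
a=vision.camera("top"); b=vision.camera("scene"); print(sensors.get_obs()["time_s"])
cv2.imwrite('pics/topF.png',cv2.resize(a[100:310,60:540],None,fx=1.6,fy=1.6,interpolation=cv2.INTER_CUBIC)); cv2.imwrite('pics/sceneF.png',cv2.resize(b[140:380,60:540],None,fx=1.6,fy=1.6,interpolation=cv2.INTER_CUBIC))
```

```text
52.75
```

View pics/topF.png

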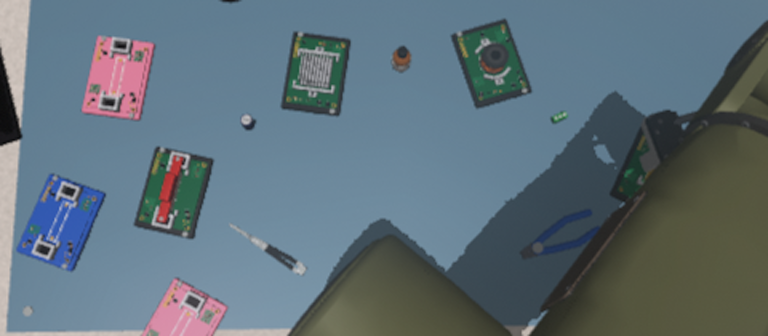

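View pics/sceneF.png

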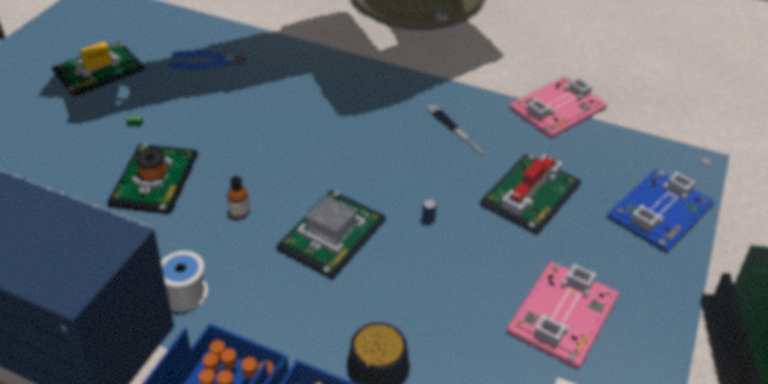

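All four parts and the bar are in place, and the bottle is standing at (237,200) in the scene crop. I'll let the arm settle, then hand in.

Emit:
arm_command --plan '[-1,0,0,0,0,-1,0,0,0,0,-1,0,0,0,0,-1,0,0,0,0,-1,0,0,0,0]'

```text
time_s: 53.25
ee_pos: [0.434, -0.3315, 0.4161]
eef_rot: [-3.137, -0.007, -2.875]
force: [-0.1, -0.9, 0.4]
grip_width: 0.094
```

Run:
```python
from station import sensors,job
o=sensors.get_obs(); print(o["time_s"],o["ee_pos"],abs(o["joint_vel"]).max(),o["force"]); print(job.hand_in())
```

```text
53.25 [ 0.43398093 -0.33153413  0.41612017] 0.0007191587841429356 [-0.08883332 -0.90887882  0.42440567]
the job is handed in; nothing more can be done
None
```

All four parts are on their boards, the red bar is over the resistor with both lugs in the notches, and the job is handed in at 53.3 s of the 102 s. I set the capacitor, the resistor, the bar (right after the resistor), the heat sink and the choke down in that order. Each was lowered until it touched, with contact forces under about 11 N.

**Final checks:** After handing off each piece I looked with the wrist camera. The last top and scene pictures show everything in place, the flux bottle standing, and the arm clear and at rest.

**What was off or disagreed:**
- **Resistor:** it first landed about 2 mm along its outline. I regripped it and shifted it until it covered the outline.
- **Heat sink and choke:** both sit roughly 0.8 mm to one side of centre, still inside the guides. I left them.
- **Capacitor:** the automatic edge fit read it about 2° off. The close view showed it square with its guides, so I trusted the picture.
- **End pose:** the arm stopped short of the last retreat position I asked for, a few centimetres off. It was clear of everything.

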